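Put the sherds away in the chest

ROBOT

A 6-joint arm with a two-finger parallel gripper is mounted at the origin on the work surface. World frame = base frame: x ahead of the robot, y to its left, z up, the work surface at z = 0. Lengths are in mm, angles in rad, forces in N, time in s.
With the tool pointing down it reaches from about 300 to 875 mm from the base axis. Payload 6.4 kg.
Tool frame: the origin (TCP) lies between the finger pads; the fingertips stand 17 mm ahead of it and the grasp point (between the pads) lies 2 mm behind it; z points along the fingers, y is the line along which they close (so a half turn about z gives the same grasp; the last joint's range is limited). The gripper opens to 85 mm and grips with 20 to 120 N. Pads are 22 mm wide; open, the fingers measure 114 mm over their backs; the gripper's body (76 mm by 85 mm) begins 54 mm behind the grasp point. The pads swing forward as they close: fully open they stand 13 mm farther back than shut.
Start: joints at [0.94, 0.181, 1.607, -0, 1.354, -0.206], TCP at [236.97, 523.914, 220.188] pointing down, gripper open.
Joint ranges: [-2.99, 2.99], [-0.89, 2.07], [0.3, 2.58], [-1.14, 4.28], [0, 2.63], [-3.12, 3.12]. Speed limits (rad/s): [2.57, 2.57, 3.01, 3.14, 3.14, 3.14].

INTERFACE

Orientations are given as a unit quaternion [w, x, y, z].
In Python, from station import readout, vision, job_done gives the robot as it stands.
- The arm moves only by the tool apply_moves, never from a script. Its argument "steps" is a list that holds one entry, the list of rows, each a list of 6 numbers: the shift along the tool's x, y, z in cm, then the turn, a rotation vector about the tool's x, y, z in degrees. In form: [[[x, y, z, rx, ry, rz], ...]]. A call has 1 to 5 rows; each row shifts and turns the commanded pose from where the row before left it, along the tool's axes as they then stand; what a row does not reach is not made up. A row lasts 1/10 s, in which the tool goes at most 50 mm and 8.59 degrees, less where a joint would pass 70% of its speed; a pose out of reach is approached as far as the arm can. A call with a gripper value outside its range is refused whole. "hand" is the opening, from -1 (shut) to 1 (fully open), set as the call begins (left out, the last holds). The fingers move at their own pace and stop on an object; the grip force is fixed at half the most. Time passes only in rows, so rows that do not move let the fingers close. It gives the time, the measured TCP pose, the force, the opening and the grip force at its end, in the units of the state.
- readout.sense(): the state, without advancing time (a new reading comes with each control period).
- vision.camera(name): name is "side" or "top" or "wrist"; returns a dict with "pixels" (420x560x3 uint8, red, green, blue), "camera_matrix" (3x3 intrinsics, pixels), "rvec" (rotation vector, rad) and "tvec" (3), from world to camera coordinates, as OpenCV has them. Camera axes: x right, y down, z forward; pixel columns grow to the right and rows downward; lengths in mm; the calibration is good to about 2 mm. A picture is of the moment at which its call begins. There is no depth.
- job_done(): hands the job in; it is judged then, once.
The state is a dict: "time": time; "joint_pos": joint angles; "joint_vel": joint speeds; "joint_torque": joint torques, N m; "eef_pos": TCP position; "tcp_rot": TCP orientation; "contact_force": force on the tool from outside, world axes, zero at the start; "ft_torque": the same for the moment, N m; "width": finger opening in mm; "gripper_force": force on a finger pad.
Only numpy, scipy, OpenCV 4.12 (cv2) and the standard library are available. Lean on these libraries where they do the work, as an engineer would, in place of code of your own. Each camera call takes 0.05 s, during which the arm holds its last target. There are 200 camera calls.

TASK

Pull the upper drawer of the little chest out to its stop, then pick up the straight-sided cup of sherds, tip it over the open drawer until all four have dropped into it, and stand the empty cup upright on the cork mat, setting it down gently. Last, push the drawer fully shut again with the sherds inside. Leave the bowl and everything else on the table where it is.

Things in the scene. Friction and masses are not known exactly. Their poses are not given: they have to be found in the camera images.
- chest_drawer0 (a joint): upper drawer of the low wooden chest with two dark drawer fronts (220 deep x 200 wide x 150 mm tall, fixed, drawers facing the robot): slide of the upper drawer in m: 0 shut, 0.1496 at the stop; it moves towards the robot. It may stand ajar at the start; friction about 1 N. The lower drawer is not used
- chest_drawer0_handle (a point): middle of the upper drawer's dark steel bar handle: round bar, 11 mm thick, 100 mm long level along the drawer front, 112 mm above the table, 38 mm below the chest's top. Its axis is 35 mm out from the drawer front (29 mm clear behind the bar: open the fingers only about 30 mm to straddle it from above). Posts 42 mm to each side of the middle
- drawer_floor (a point): point on the upper drawer's inner floor, moving with it, in the middle (x and y) of the part that is open above when the drawer is at its stop: 142 mm (x) x 158 mm (y), walls beyond that to the front and sides, the chest's top behind. x: level, into the chest; z: up. 85 mm above the table; side walls reach 123 mm, the front panel 139 mm; the panel's outer face is 93 mm towards -x
- cup: loose white cup with no handle, the only vessel with sherds in it: straight-sided, round, 75 mm tall, outer diameter 65 mm, wall 4 mm, floor 6 mm thick, 0.18 kg. Origin: centre of its underside, z up its axis. It starts on the table
- mat: round cork mat, 130 mm in diameter, 8 mm thick, fixed to the table. Origin: centre of its underside, at table height
- piece1: loose terracotta-coloured potsherd, a chunky block about 25 x 19 x 16 mm, 25 g, starting in the cup. Origin: its middle
- piece2: loose terracotta-coloured potsherd, a chunky block about 25 x 19 x 16 mm, 25 g, starting in the cup. Origin: its middle
- piece3: loose terracotta-coloured potsherd, a chunky block about 25 x 19 x 16 mm, 25 g, starting in the cup. Origin: its middle
- piece4: loose terracotta-coloured potsherd, a chunky block about 25 x 19 x 16 mm, 25 g, starting in the cup. Origin: its middle
- bowl: bystander: loose low white bowl, empty, 100 mm wide at the rim, 45 mm tall. Origin: centre of its underside
- lacquer: bystander: small amber bottle, 40 mm in diameter, 90 mm tall. Origin: centre of its underside
- jar: bystander: glass jar with a steel lid, 64 mm in diameter, 80 mm tall. Origin: centre of its underside
- stone: bystander: grey whetstone, 50 x 140 x 22 mm. Origin: centre of its underside, y along it
- brush: bystander: brush 180 mm long lying on the table. Origin: its middle, x along it
- spatula: bystander: spatula 190 mm long lying on the table. Origin: its middle, x along it

How it is judged (in metres and radians):
On the way, in this order (a step that is already met when the one before it is completed fails the run):
1. the upper drawer is out to its stop (within 10 mm) (value of joint chest_drawer0 above 0.14 m), for 0.1 s.
2. the cup, tipped well over above the drawer, has shed all four sherds into the drawer (angle between cup's own z axis and vertical above 1.2 rad and height (world z) of cup above 0.1 m and x of piece1 in the frame of drawer_floor between -0.075 and 0.105 m and y of piece1 in the frame of drawer_floor between -0.08 and 0.08 m and z of piece1 in the frame of drawer_floor between 0 and 0.045 m and x of piece2 in the frame of drawer_floor between -0.075 and 0.105 m and y of piece2 in the frame of drawer_floor between -0.08 and 0.08 m and z of piece2 in the frame of drawer_floor between 0 and 0.045 m and x of piece3 in the frame of drawer_floor between -0.075 and 0.105 m and y of piece3 in the frame of drawer_floor between -0.08 and 0.08 m and z of piece3 in the frame of drawer_floor between 0 and 0.045 m and x of piece4 in the frame of drawer_floor between -0.075 and 0.105 m and y of piece4 in the frame of drawer_floor between -0.08 and 0.08 m and z of piece4 in the frame of drawer_floor between 0 and 0.045 m), for 0.1 s.
3. the empty cup stands upright on the cork mat, let go (angle between cup's own z axis and vertical below 0.1 rad and horizontal distance between cup and mat below 0.045 m and z of cup in the frame of mat between 0.005 and 0.013 m and contact force between the fingers and cup below 0.1 N and linear speed of cup below 0.03 m/s), for 0.2 s.
4. the drawer is pushed shut (within 8 mm) (value of joint chest_drawer0 below 0.008 m), for 0.2 s.
At the end, for the whole second after the job is handed in: The upper drawer is shut to within 8 mm, all four sherds lie at rest in it (below its rim), and the cup stands upright (within 0.1 rad) on the cork mat with its middle within 45 mm of the mat's, at rest and let go; bystanders are where they were, within 40 mm (all of step 3 and value of joint chest_drawer0 below 0.008 m and x of piece1 in the frame of drawer_floor between -0.075 and 0.105 m and y of piece1 in the frame of drawer_floor between -0.08 and 0.08 m and z of piece1 in the frame of drawer_floor between 0 and 0.045 m and x of piece2 in the frame of drawer_floor between -0.075 and 0.105 m and y of piece2 in the frame of drawer_floor between -0.08 and 0.08 m and z of piece2 in the frame of drawer_floor between 0 and 0.045 m and x of piece3 in the frame of drawer_floor between -0.075 and 0.105 m and y of piece3 in the frame of drawer_floor between -0.08 and 0.08 m and z of piece3 in the frame of drawer_floor between 0 and 0.045 m and x of piece4 in the frame of drawer_floor between -0.075 and 0.105 m and y of piece4 in the frame of drawer_floor between -0.08 and 0.08 m and z of piece4 in the frame of drawer_floor between 0 and 0.045 m and linear speed of each of piece1, piece2, piece3, piece4 below 0.05 m/s); the robot touches nothing.
It fails at once if a bystander is shifted by more than 40 mm (distance of any of bowl, lacquer, jar, stone, brush, spatula from where it was at the start of the episode above 0.04 m).
It fails at once if the cup is dropped: it falls freely, out of the fingers, at more than 0.7 m/s (a drop of 25 mm) (linear speed of cup above 0.7 m/s and contact force between the fingers and cup below 0.1 N).
It also fails if it takes over 72 s, if anything falls off the work surface, if the arm or the gripper's body presses on something with over 40 N, if the wrist force passes 120 N, or if a joint passes its speed limit or range.

## Working session

There is one attempt and no reset: what is moved stays moved. The work goes in short steps, Python scripts to look and compute and a tool call to move; the robot and the scene stay as the last step left them, time stands still between calls to the robot, and variables do not carry over. Pictures are saved under pics/ and viewed, at most 10 in all, crops included, and the job is handed in when it is done.

Besides the shell and the picture viewer there is one more tool, called after "Call:" by a JSON object that holds its "method" and its "body". apply_moves: Moves the arm, as the interface text tells. Its arguments: {"type":"object","properties":{"steps":{"type":"array"},"hand":{"type":"number"}},"required":["steps"]}

```bash
mkdir -p pics; cat > h.py <<'E'
import numpy as np, cv2, json
from scipy.spatial.transform import Rotation as R
from station import readout, vision, job_done
def snap(name,fn):
    c=vision.camera(name); cv2.imwrite('pics/%s.png'%fn,c['pixels'][:,:,::-1])
    json.dump({k:np.array(c[k]).tolist() for k in('camera_matrix','rvec','tvec')},open('pics/%s.json'%fn,'w')); return c
def P(fn):
    c=json.load(open('pics/%s.json'%fn)); K=np.array(c['camera_matrix']);Rm=cv2.Rodrigues(np.array(c['rvec']))[0];t=np.array(c['tvec']).reshape(3)
    return K,Rm,t
def ray(fn,uv):
    K,Rm,t=P(fn); d=Rm.T@np.linalg.solve(K,[uv[0],uv[1],1]); return -Rm.T@t,d/np.linalg.norm(d)
def atz(fn,uv,z):
    o,d=ray(fn,uv); return o+d*(z-o[2])/d[2]
def tri(*obs):
    A=np.zeros((3,3));b=np.zeros(3);L=[ray(*o) for o in obs]
    for o,d in L: M=np.eye(3)-np.outer(d,d);A+=M;b+=M@o
    p=np.linalg.solve(A,b); return p,[np.linalg.norm(np.cross(p-o,d)) for o,d in L]
def proj(fn,p):
    K,Rm,t=P(fn);q=K@(Rm@np.array(p,float)+t);return q[:2]/q[2]
def st():
    s=readout.sense(); print({k:np.round(s[k],3).tolist() for k in('time','eef_pos','tcp_rot','contact_force','width','gripper_force','joint_pos')})
    return s
E
python3 - <<'E'
from h import *
a=snap('side','s0')['pixels'];b=snap('top','t0')['pixels'];snap('wrist','w0')
for f in('s0','t0','w0'):
    K,Rm,t=P(f);print(f,K[0,0],(-Rm.T@t).round(),Rm.round(2).tolist())
st();print(R.from_quat(np.roll(readout.sense()['tcp_rot'],-1)).as_matrix().round(3))
for f in('s0','t0'):
    cv2.imwrite('pics/%sb.png'%f,cv2.resize(cv2.imread('pics/%s.png'%f),(800,600),interpolation=cv2.INTER_CUBIC))
E
```

```text
s0 407.36335366343803 [ 323. -800. 1085.] [[0.96, -0.29, -0.0], [-0.23, -0.74, -0.64], [0.18, 0.61, -0.77]]
t0 391.7352705247829 [ 509.   -2. 1218.] [[0.0, -1.0, 0.0], [-1.0, -0.0, -0.05], [0.05, -0.0, -1.0]]
w0 339.67165789279653 [175. 553. 373.] [[0.41, 0.91, -0.0], [0.88, -0.4, 0.27], [0.25, -0.11, -0.96]]
{'time': 0.15, 'eef_pos': [236.713, 523.549, 219.483], 'tcp_rot': [-0.0, 0.211, 0.978, -0.001], 'contact_force': [0.021, 0.338, 0.538], 'width': 85.134, 'gripper_force': 0.0, 'joint_pos': [0.94, 0.181, 1.608, -0.0, 1.354, -0.206]}
[[-0.911  0.412 -0.001]
 [ 0.412  0.911 -0.001]
 [ 0.    -0.001 -1.   ]]
```

View pics/s0b.png

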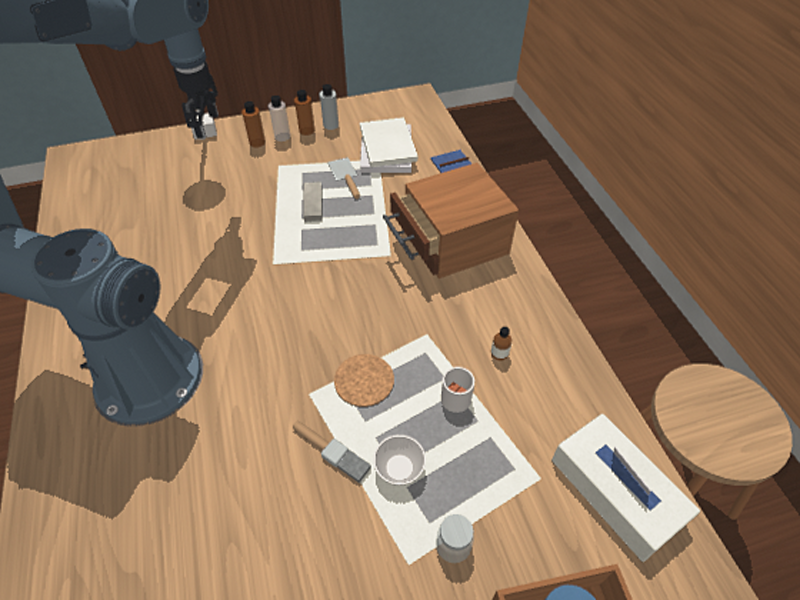

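View pics/t0b.png

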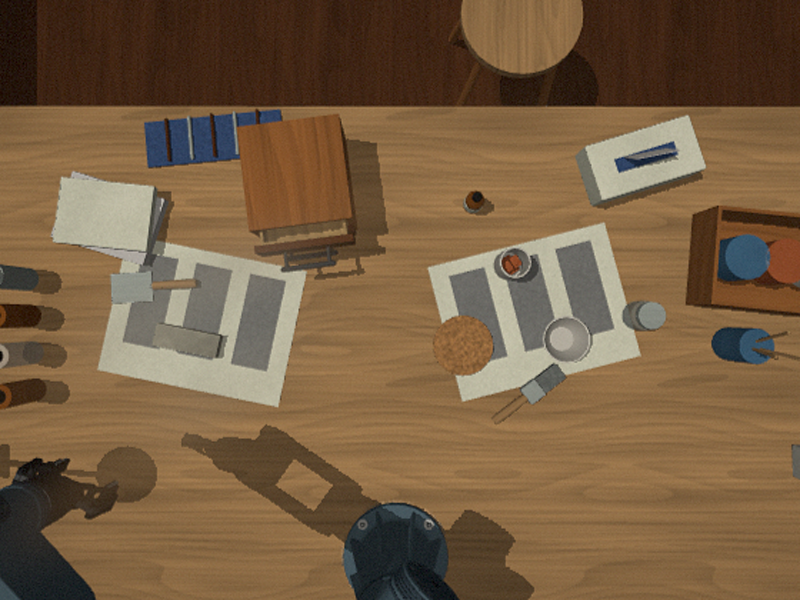

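The overview shows the chest at the back left with its upper drawer slightly ajar: the handle runs about (283,267)–(336,260) in the top view. The cup with red sherds is at top (514,264), side (457,388). The mat is at top (463,346), side (364,380). I'll enlarge the handle and the cup.

```bash
python3 - <<'E'
import cv2,numpy as np
t=cv2.imread('pics/t0.png');s=cv2.imread('pics/s0.png')
def c(im,x,y):
    r=cv2.resize(im[y:y+75,x:x+100],(400,300),interpolation=cv2.INTER_CUBIC)
    for k in range(0,100,10): cv2.putText(r,str(x+k),(k*4,8),0,.3,(0,255,255),1);cv2.line(r,(k*4,10),(k*4,14),(0,255,255),1)
    for k in range(10,75,10): cv2.putText(r,str(y+k),(0,k*4+3),0,.3,(0,255,255),1)
    return r
cv2.imwrite('pics/c1.png',np.vstack([np.hstack([c(t,165,135),c(s,266,125)]),np.hstack([c(t,315,160),c(s,270,240)])]))
E
```

```text
(no output)
```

View pics/c1.png

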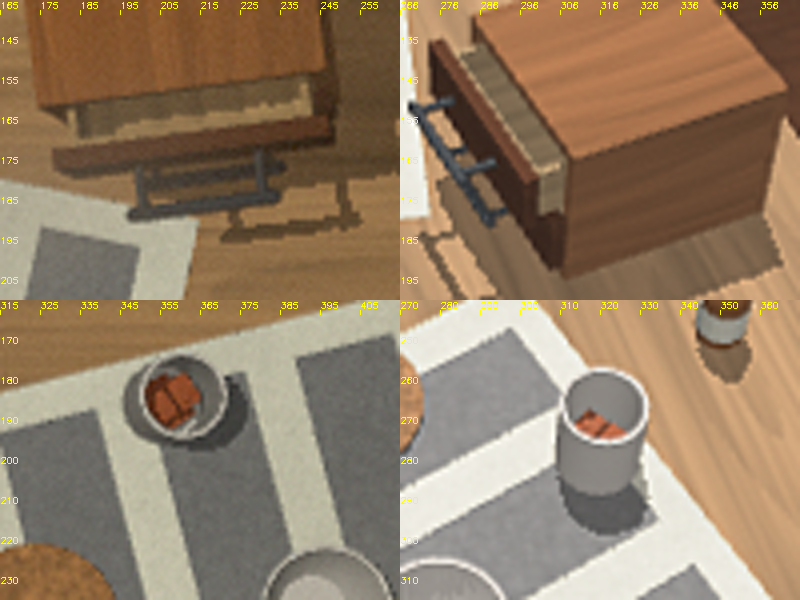

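The crop shows the upper bar in the top view from (197,188.5) to (235,184). The cup rim centre is at top (361,184.5) and side (317,267), and the panel's upper outer edge runs from top (178.5,174) to (247.5,168).

```bash
python3 - <<'E'
from h import *
a=atz('t0',(197,188.5),112);b=atz('t0',(235,184),112);print('bar',a,b,np.linalg.norm(a-b),'side',proj('s0',a),proj('s0',b))
for q in[(178.5,175.5),(247.5,169.5)]:p=atz('t0',q,139);print('panel',p,proj('s0',p))
for q in[(174.5,161.5),(247,153)]:p=atz('t0',q,150);print('chest',p,proj('s0',p))
p,e=tri(('t0',(361,184.7)),('s0',(317,267)));print('cup rim',p,e)
p,e=tri(('t0',(463*.7,346*.7)),('s0',(364*.7,380*.7)));print('mat',p,e)
for n,u,v in[('bowl',(568*.7,340*.7),(400*.7,461*.7)),('bottle top',(475*.7,198*.7),(504*.7,331*.7)),('stone',(188*.7,341*.7),(313*.7,198*.7)),('spat',(155*.7,286*.7),(350*.7,178*.7))]:
  print(n,*tri(('t0',u),('s0',v)))
E
```

```text
bar [601.26663015 223.47108166 112.        ] [614.13981002 115.9953759  112.        ] 108.243919406413 side [269.27811012 150.95883657] [281.97101452 171.13864238]
panel [635.03111084 269.49479005 139.        ] [274.66205208 134.83544197]
panel [651.88643677  78.74251381 139.        ] [296.50380897 170.63862366]
chest [672.30223384 278.18598089 150.        ] [284.0099481  128.83221508]
chest [695.9768312   79.48852067 150.        ] [309.38512405 165.23135083]
cup rim [ 610.95333305 -247.53161947   75.77042303] [np.float64(5.014002576407626), np.float64(5.014002576407629)]
mat [ 444.33930643 -148.48246474    5.30254043] [np.float64(0.016382077740393134), np.float64(0.016382077740444388)]
bowl [ 458.99832582 -363.20815537   45.25251822] [np.float64(0.11477583547841645), np.float64(0.11477583547849256)]
bottle top [ 751.16266645 -165.5346148    82.04179272] [np.float64(0.5924876292193009), np.float64(0.5924876292193975)]
stone [456.58537285 435.86307552  30.16001822] [np.float64(0.7425881991671893), np.float64(0.7425881991672593)]
spat [576.84210012 517.23061757   7.34284046] [np.float64(3.4637007135216176), np.float64(3.46370071352171)]
```

Call:
{"method": "apply_moves", "body": {"steps": [[[-4.4,-1.54,0,0,0,0],[-4.4,-1.54,0,0,0,0],[-4.4,-1.54,0,0,0,0],[-4.4,-1.54,0,0,0,0],[-4.4,-1.54,0,0,0,0]]], "hand": -0.29}}

```text
time: 0.65
eef_pos: [406.5, 361.6, 220.0]
tcp_rot: [-0.0, 0.211, 0.978, -0.0]
contact_force: [0.3, 1.1, -0.4]
width: 30.2
gripper_force: 0.0
```

Call:
{"method": "apply_moves", "body": {"steps": [[[-4.4,-1.54,0,0,0,0],[-4.4,-1.54,0,0,0,0],[-4.4,-1.54,0,0,0,0],[-4.4,-1.54,0,0,0,0],[-4.4,-1.54,0,0,0,0]]]}}

```text
time: 1.15
eef_pos: [575.4, 200.7, 219.9]
tcp_rot: [-0.0, 0.211, 0.978, -0.0]
contact_force: [-0.5, 0.0, -0.7]
width: 30.3
gripper_force: 0.0
```

Call:
{"method": "apply_moves", "body": {"steps": [[[-4.4,-1.54,0,0,0,0],[0,0,0,0,0,8.45],[0,0,0,0,0,8.45],[0,0,0,0,0,8.45],[0,0,0,0,0,8.45]]]}}

```text
time: 1.65
eef_pos: [608.0, 169.8, 219.5]
tcp_rot: [-0.0, 0.489, 0.872, -0.0]
contact_force: [-0.7, 0.2, -1.1]
width: 30.0
gripper_force: 0.0
```

Call:
{"method": "apply_moves", "body": {"steps": [[[0,0,0,0,0,8.45],[0,0,0,0,0,8.45],[0,0,0,0,0,8.45],[0,0,0,0,0,0],[0,0,0,0,0,0]]]}}

```text
time: 2.15
eef_pos: [608.0, 170.1, 219.9]
tcp_rot: [-0.0, 0.664, 0.747, -0.0]
contact_force: [-0.0, -0.5, -0.8]
width: 30.3
gripper_force: 0.0
```

```bash
python3 - <<'E'
from h import *
s=st();print(R.from_quat(np.roll(s['tcp_rot'],-1)).as_matrix().round(3))
snap('wrist','w1')
print('handle pred',proj('w1',(608,170,112)),proj('w1',(601.3,223.5,112)),proj('w1',(614,116,112)))
p,e=tri(('t0',(361,184.3)),('s0',(321.4,266.4)));print('cup rim',p,e)
cv2.imwrite('pics/w1b.png',cv2.resize(cv2.imread('pics/w1.png'),(800,600)))
E
```

```text
{'time': 2.15, 'eef_pos': [607.958, 170.086, 219.857], 'tcp_rot': [-0.0, 0.664, 0.747, -0.0], 'contact_force': [-0.034, -0.529, -0.766], 'width': 30.319, 'gripper_force': 0.0, 'joint_pos': [0.085, 0.305, 1.457, -0.0, 1.381, -0.033]}
[[-0.117  0.993 -0.001]
 [ 0.993  0.117 -0.   ]
 [ 0.    -0.001 -1.   ]]
handle pred [276.95584386 200.01488945] [276.40523516 130.84763199] [276.55258191 262.4861821 ]
cup rim [ 617.67972685 -248.91009631   76.60949627] [np.float64(0.765511973065983), np.float64(0.7655119730659817)]
```

View pics/w1b.png

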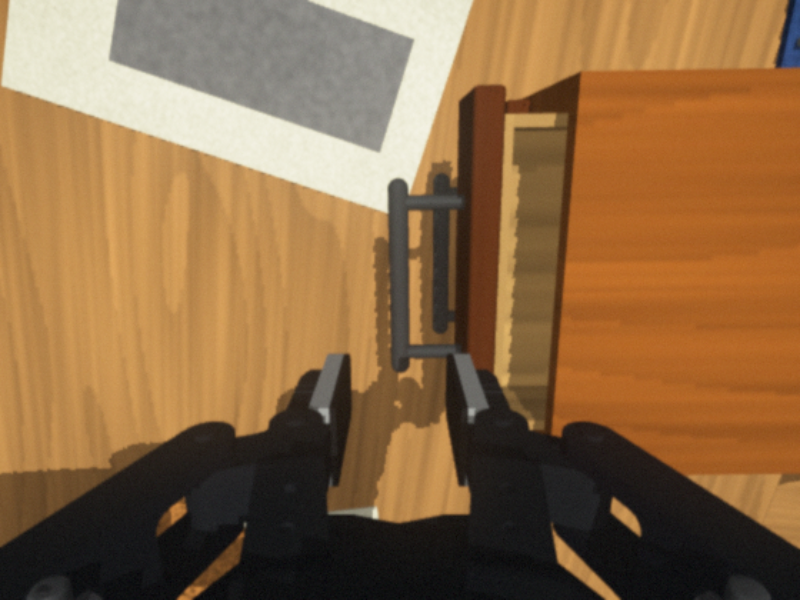

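The bar runs from (398,183) to (400,367) in this view, about 2–3 mm right of my prediction, and its length fits z of about 110. I'll correct by that much, descend, and grip.

Call:
{"method": "apply_moves", "body": {"steps": [[[0.3,0.25,2,0,0,0],[0,0,3,0,0,0],[0,0,3,0,0,0],[0,0,2,0,0,0],[0,0,0.6,0,0,0]]]}}

```text
time: 2.7
eef_pos: [608.3, 173.2, 111.1]
tcp_rot: [-0.002, 0.665, 0.747, -0.002]
contact_force: [0.7, -0.1, 0.7]
width: 30.0
gripper_force: 0.0
```

Call:
{"method": "apply_moves", "body": {"steps": [[[0,0,0,0,0,0],[0,0,0,0,0,0],[0,0,0,0,0,0]]], "hand": -1}}

```text
time: 3.0
eef_pos: [611.5, 173.5, 116.0]
tcp_rot: [0.001, 0.666, 0.746, 0.001]
contact_force: [-0.3, -0.2, -1.3]
width: 0.1
gripper_force: 0.0
```

```bash
python3 - <<'E'
from h import *
s=st()
a=snap('side','s1')['pixels'];b=snap('wrist','w2')['pixels']
A=cv2.resize(a[100:220,240:400],(800,600))[:, :400];B=cv2.resize(b[100:420,170:410],(400,533));B=np.vstack([B,np.zeros((67,400,3),np.uint8)])
cv2.imwrite('pics/c2.png',np.hstack([A,B])[:,:,::-1])
E
```

```text
{'time': 3.0, 'eef_pos': [611.479, 173.505, 116.021], 'tcp_rot': [0.001, 0.666, 0.746, 0.001], 'contact_force': [-0.286, -0.151, -1.308], 'width': 0.14, 'gripper_force': 0.0, 'joint_pos': [0.09, 0.415, 1.532, 0.0, 1.192, -0.024]}
```

View pics/c2.png

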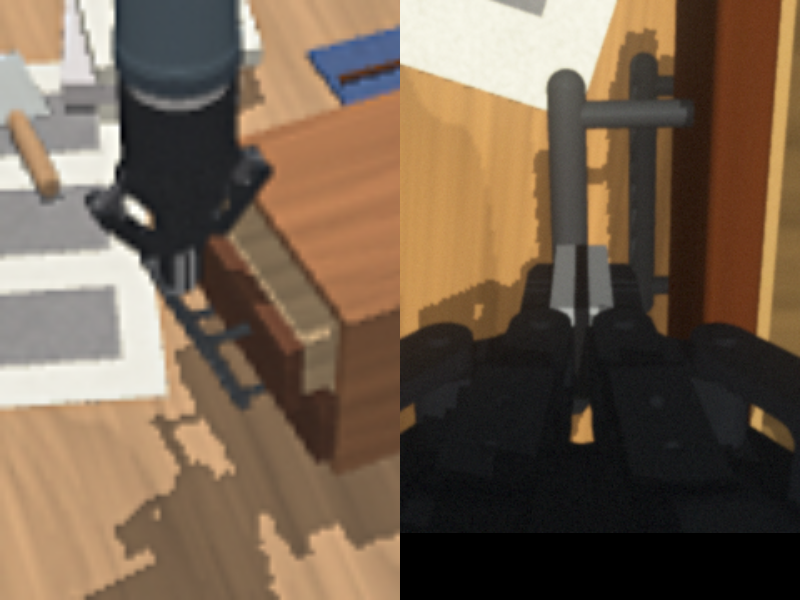

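The picture shows the closed pads sitting on top of the bar, with the bar running under the fingertips. I'll check the bar's height by triangulation.

```bash
python3 - <<'E'
from h import *
f=lambda x,y:(x*.7,y*.7)
print(tri(('t0',(197.5,188)),('s0',(269.3,151.3))))
print(tri(('t0',(197.5,188)),('w1',f(398,183))))
print(tri(('t0',(235,184)),('w1',f(400,367))))
print(tri(('s0',(269.3,151.3)),('w1',f(398,183))))
# w2 bar far end: crop px (566,75)->
print(tri(('w2',(170+(566-400)*.6,100+75*.6)),('w1',f(398,183))),tri(('w2',(170+(566-400)*.6,100+75*.6)),('t0',(197.5,188))))
for z in(93,99,112):print(z,proj('w2',(611.5,173.5,z)),proj('w2',(612,171,z)))
E
```

```text
(array([601.91599611, 222.4204158 , 111.22404358]), [np.float64(0.8582430416578076), np.float64(0.8582430416578706)])
(array([603.28909195, 224.85909615,  98.9949154 ]), [np.float64(0.5221155781489152), np.float64(0.5221155781488435)])
(array([615.96897377, 117.00836051, 102.06866275]), [np.float64(0.8827204526835987), np.float64(0.8827204526836623)])
(array([602.32516657, 225.60571644, 108.26206582]), [np.float64(0.41557796705754396), np.float64(0.4155779670577164)])
(array([602.51576795, 225.01682232,  97.21630607]), [np.float64(0.3024282422406884), np.float64(0.30242824224063963)]) (array([603.03091521, 225.01883087,  98.65819354]), [np.float64(0.8229712568724524), np.float64(0.822971256872423)])
93 [276.39525517 239.37243083] [276.78118269 243.62819894]
99 [276.36674696 243.49159473] [276.76490648 247.8654632 ]
112 [276.2983587  253.37304654] [276.72587687 258.0262278 ]
```

```bash
python3 - <<'E'
from h import *
s=st()
for z in(85,99,112,120):print(z,proj('s1',(611.5,173.5,z)).round(1),proj('w2',(609,171,z)).round(1))
a=cv2.imread('pics/s1.png');w=cv2.imread('pics/w2.png')
A=cv2.resize(a[140:185,260:290],(400,600),interpolation=cv2.INTER_CUBIC)
B=cv2.resize(w[195:315,240:320],(400,600),interpolation=cv2.INTER_CUBIC)
cv2.imwrite('pics/c3.png',np.hstack([A,B]))
E
```

```text
{'time': 3.1, 'eef_pos': [611.172, 173.464, 115.648], 'tcp_rot': [0.001, 0.666, 0.746, 0.001], 'contact_force': [0.025, -0.389, -0.616], 'width': 0.29, 'gripper_force': 0.0, 'joint_pos': [0.09, 0.415, 1.533, -0.0, 1.192, -0.024]}
85 [276.3 165.5] [271.7 237.8]
99 [276.2 162.6] [271.3 247.3]
112 [276.2 159.9] [270.8 257.4]
120 [276.2 158.2] [270.5 264.4]
```

View pics/c3.png

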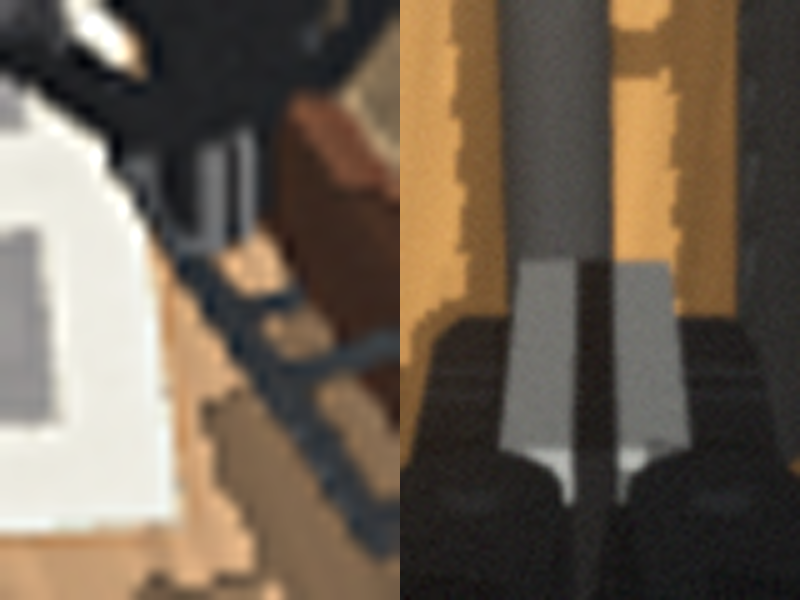

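The right-hand crop has the bar centred at u≈271 and the pads at u≈279, so the bar is about 4 mm nearer the robot. In the side crop the tips end at about z≈117, on top of the bar. I'll reopen, shift, and go lower.

Call:
{"method": "apply_moves", "body": {"steps": [[[0,0,-2,0,0,0],[0,-0.4,0,0,0,0],[0,0,0,0,0,0],[0,0,0,0,0,0]]], "hand": -0.29}}

```text
time: 3.5
eef_pos: [605.8, 172.9, 133.7]
tcp_rot: [-0.0, 0.666, 0.746, -0.0]
contact_force: [-0.1, 0.6, -1.3]
width: 30.4
gripper_force: 0.0
```

Call:
{"method": "apply_moves", "body": {"steps": [[[0,0,1,0,0,0],[0,0,1,0,0,0],[0,0,0.5,0,0,0],[0,0,0.5,0,0,0],[0,0,0,0,0,0]]]}}

```text
time: 4.0
eef_pos: [605.5, 172.8, 102.7]
tcp_rot: [-0.001, 0.666, 0.746, -0.001]
contact_force: [0.4, 0.3, -0.4]
width: 30.2
gripper_force: 0.0
```

Call:
{"method": "apply_moves", "body": {"steps": [[[0,0,0.4,0,0,0],[0,0,0.4,0,0,0],[0,0,0,0,0,0],[0,0,0,0,0,0]]]}}

```text
time: 4.4
eef_pos: [606.3, 172.9, 96.2]
tcp_rot: [-0.0, 0.666, 0.746, -0.0]
contact_force: [0.2, -0.1, 0.5]
width: 30.2
gripper_force: 0.0
```

```bash
python3 - <<'E'
from h import *
s=st()
a=snap('side','s2')['pixels'];w=snap('wrist','w3')['pixels']
A=cv2.resize(a[130:190,255:295],(400,600),interpolation=cv2.INTER_CUBIC)
B=cv2.resize(w[165:345,220:340],(400,600),interpolation=cv2.INTER_CUBIC)
cv2.imwrite('pics/c4.png',np.hstack([A,B])[:,:,::-1])
E
```

```text
{'time': 4.4, 'eef_pos': [606.301, 172.911, 96.199], 'tcp_rot': [-0.0, 0.666, 0.746, -0.0], 'contact_force': [0.185, -0.135, 0.463], 'width': 30.193, 'gripper_force': 0.0, 'joint_pos': [0.09, 0.43, 1.555, -0.0, 1.156, -0.024]}
```

View pics/c4.png

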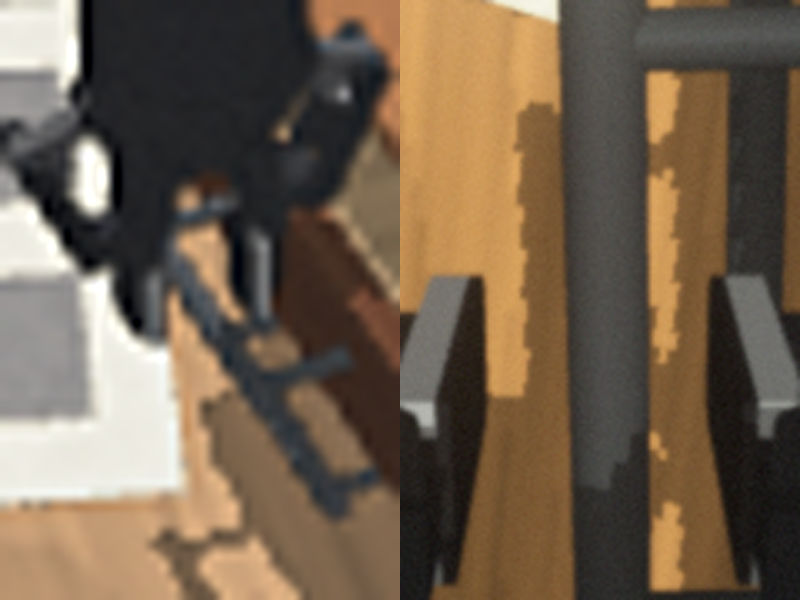

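The bar now passes between the pads, at u≈607 with pads at 485 and 710. Closing.

Call:
{"method": "apply_moves", "body": {"steps": [[[0,0,0,0,0,0],[0,0,0,0,0,0],[0,0,0,0,0,0],[0,0,0,0,0,0]]], "hand": -1}}

```text
time: 4.9
eef_pos: [606.7, 172.9, 96.7]
tcp_rot: [0.0, 0.666, 0.746, 0.0]
contact_force: [0.3, 0.4, 2.9]
width: 8.1
gripper_force: 58.7
```

Call:
{"method": "apply_moves", "body": {"steps": [[[0,-1,0,0,0,0],[0,-2,0,0,0,0],[0,-2,0,0,0,0],[0,-2,0,0,0,0],[0,-2,0,0,0,0]]]}}

```text
time: 5.4
eef_pos: [516.6, 161.0, 96.7]
tcp_rot: [0.002, 0.666, 0.746, -0.0]
contact_force: [1.9, -7.4, 3.2]
width: 7.8
gripper_force: 60.2
```

Call:
{"method": "apply_moves", "body": {"steps": [[[0,-1.5,0,0,0,0],[0,-0.7,0,0,0,0],[0,-0.4,0,0,0,0],[0,0,0,0,0,0],[0,0,0,0,0,0]]]}}

```text
time: 5.9
eef_pos: [490.8, 157.6, 96.7]
tcp_rot: [0.001, 0.666, 0.746, -0.001]
contact_force: [0.0, -8.8, 5.6]
width: 8.1
gripper_force: 60.3
```

Call:
{"method": "apply_moves", "body": {"steps": [[[0,-0.3,0,0,0,0],[0,-0.3,0,0,0,0],[0,0,0,0,0,0]]]}}

```text
time: 6.2
eef_pos: [487.7, 157.2, 96.8]
tcp_rot: [0.004, 0.666, 0.746, 0.001]
contact_force: [12.3, -6.7, -7.0]
width: 8.4
gripper_force: 59.4
```

Call:
{"method": "apply_moves", "body": {"steps": [[[0,-0.3,0,0,0,0],[0,0,0,0,0,0]]]}}

```text
time: 6.4
eef_pos: [487.7, 157.2, 96.9]
tcp_rot: [0.006, 0.666, 0.746, 0.004]
contact_force: [23.4, -3.3, -17.3]
width: 8.1
gripper_force: 58.7
```

Call:
{"method": "apply_moves", "body": {"steps": [[[0,-0.3,0,0,0,0],[0,0,0,0,0,0]]]}}

```text
time: 6.6
eef_pos: [487.6, 157.2, 97.0]
tcp_rot: [0.008, 0.666, 0.746, 0.007]
contact_force: [34.3, -2.2, -30.0]
width: 8.0
gripper_force: 58.4
```

Call:
{"method": "apply_moves", "body": {"steps": [[[0,0.8,0,0,0,0],[0,0,0,0,0,0]]]}}

```text
time: 6.8
eef_pos: [488.4, 157.3, 96.7]
tcp_rot: [0.002, 0.666, 0.746, -0.0]
contact_force: [2.9, -9.2, 4.3]
width: 8.0
gripper_force: 62.1
```

Call:
{"method": "apply_moves", "body": {"steps": [[[0,0,0,0,0,0],[0,0,0,0,0,0],[0,0,0,0,0,0]]], "hand": -0.29}}

```text
time: 7.1
eef_pos: [486.2, 159.5, 95.9]
tcp_rot: [-0.0, 0.666, 0.746, -0.0]
contact_force: [-0.1, -0.4, 0.9]
width: 30.3
gripper_force: 0.0
```

Call:
{"method": "apply_moves", "body": {"steps": [[[0,0,-2,0,0,0],[0,0,-3,0,0,0],[0,0,-4,0,0,0],[0,0,-5,0,0,0],[0,0,0,0,0,0]]]}}

```text
time: 7.6
eef_pos: [490.8, 160.1, 243.7]
tcp_rot: [0.004, 0.666, 0.746, 0.005]
contact_force: [0.6, 1.1, 0.5]
width: 30.5
gripper_force: 0.0
```

```bash
python3 - <<'E'
from h import *
from scipy.optimize import least_squares
s=st();t=snap('top','t1')
D=[([.94,.181,1.608,0,1.354],[236.7,523.5,219.5]),([.085,.305,1.457,0,1.381],[607.96,170.09,219.86]),([.09,.415,1.533,0,1.192],[611.4,173.5,115.8]),([.09,.43,1.555,0,1.156],[606.3,172.9,96.2]),(s['joint_pos'][:5],s['eef_pos'])]
def f(p):
    a1,d1,L2,a3,L4,L6=p;r=[]
    for q,e in D:
        A=q[1];B=A+q[2];C=B+q[4]
        # a3: forearm offset perpendicular
        rad=a1+L2*np.sin(A)+L4*np.sin(B)-a3*np.cos(B)+L6*np.sin(C); z=d1+L2*np.cos(A)+L4*np.cos(B)+a3*np.sin(B)+L6*np.cos(C)
        r+=[rad-np.hypot(*e[:2]),z-e[2]]
    return r
o=least_squares(f,[50,330,400,0,400,200]);print(o.x.round(1),np.array(o.fun).round(1))
print([ (np.arctan2(e[1],e[0])-q[0]).round(4) for q,e in D])
c=t['pixels'];cv2.imwrite('pics/c5.png',cv2.resize(c[60:240,150:390],(800,600))[:,:,::-1])
print([np.round((q-np.array([150,60]))*800/240,0) for q in map(lambda p:proj('t1',p),[(614.8,171.7,85),(617.7,-249,76)])])
E
```

```text
{'time': 7.6, 'eef_pos': [490.816, 160.068, 243.686], 'tcp_rot': [0.004, 0.666, 0.746, 0.005], 'contact_force': [0.576, 1.059, 0.457], 'width': 30.531, 'gripper_force': 0.0, 'joint_pos': [0.085, 0.019, 1.736, 0.0, 1.375, -0.029]}
[ 11.5 344.2 431.3 -82.2 515.8 357. ] [-0.   0.1  0.1  0.  -0.2 -0.3  0.2  0.2  0.  -0.1]
[np.float64(0.2062), np.float64(0.1878), np.float64(0.1865), np.float64(0.1878), np.float64(0.2304)]
[array([223., 415.]), array([704., 414.])]
```

View pics/c5.png

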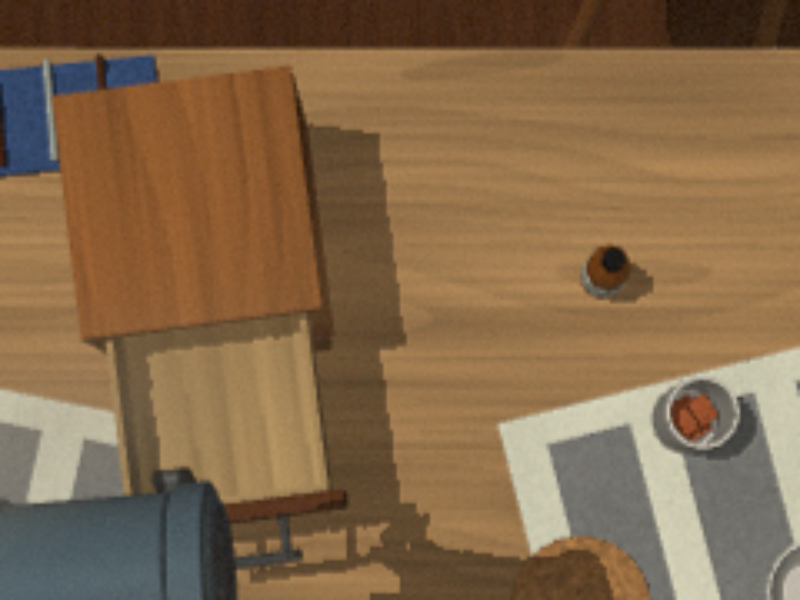

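The drawer is out: its open floor is centred about (223,415) in the crop, and the cup is still at (704,414). The arm readout looks like it has a height bias, so I'll check it numerically against known points in the first wrist picture.

```bash
python3 - <<'E'
from h import *
from scipy.optimize import least_squares
obs=[((601.6,223,112),(398,183)),((614.1,116.5,112),(400,367)),((672.3,278.2,150),(582,72)),((635.03,269.5,139),(475,88))]
K,Rm,t=P('w1');C=-Rm.T@t
def pr(p,dc,rv):
    Rn=Rm@R.from_rotvec(rv).as_matrix();q=K@(Rn@(np.array(p)-C-dc));return q[:2]/q[2]
for dz in(0,10,18,25):print(dz,[ (pr(p,[0,0,dz],[0,0,0])-np.array(o)*.7).round(1).tolist() for p,o in obs])
f=lambda x:np.concatenate([pr(p,x,[0,0,0])-np.array(o)*.7 for p,o in obs])
o=least_squares(f,[0,0,0]);print(o.x,o.fun.round(1))
print('cam',C)
# cup via t1 colour: rim ellipse by red centroid only a check
E
```

```text
0 [[-1.9, 3.5], [-3.3, 5.1], [-5.0, 7.2], [4.1, 5.6]]
10 [[-1.8, 2.6], [-3.2, 0.1], [-10.6, 9.5], [1.6, 7.4]]
18 [[-1.8, 2.0], [-3.2, -3.7], [-14.6, 11.2], [-0.2, 8.7]]
25 [[-1.7, 1.5], [-3.1, -6.9], [-18.0, 12.5], [-1.7, 9.7]]
[-0.41688803 -3.68143994  0.06438959] [-0.8 -1.4 -2.3  1.1 -3.1  0.8  5.6 -0.4]
cam [600.96172083 239.55999568 373.41084853]
```

```bash
python3 - <<'E'
from h import *
K,Rm,t=P('w3')
for z in(79,86,92,96,100,104,110,116):
    p=np.array([606.3,172.9+11,z]);print(z,'depth',(Rm@p+t)[2].round(1),proj('w3',p).round(1),'gap px',(K[0,0]*30.2/(Rm@p+t)[2]).round(1))
print('obs v 247.5 gap 67.5; bar at v=247: u', 220+607/600*0+ (607-400)*.3)
K,Rm,t=P('w2')
for z in(99,105,111,117,123):
    p=np.array([611.4,173.5+11,z]);print(z,proj('w2',p).round(1))
print('obs v 247')
E
```

```text
79 depth 180.5 [278.3 224. ] gap px 56.8
86 depth 173.8 [278.3 228.5] gap px 59.0
92 depth 168.0 [278.3 232.6] gap px 61.1
96 depth 164.1 [278.3 235.5] gap px 62.5
100 depth 160.3 [278.3 238.6] gap px 64.0
104 depth 156.4 [278.3 241.7] gap px 65.6
110 depth 150.7 [278.3 246.8] gap px 68.1
116 depth 144.9 [278.3 252.3] gap px 70.8
obs v 247.5 gap 67.5; bar at v=247: u 282.1
99 [278.5 224.3]
105 [278.6 228.1]
111 [278.6 232.2]
117 [278.6 236.6]
123 [278.7 241.3]
obs v 247
```

Call:
{"method": "apply_moves", "body": {"steps": [[[-4.8,-0.3,0,0,0,0],[-4.8,-0.3,0,0,0,0],[-4.8,-0.3,0,0,0,0],[-4.8,-0.3,0,0,0,0],[-4.8,-0.3,0,0,0,0]]], "hand": 1}}

```text
time: 8.15
eef_pos: [498.2, -82.0, 234.6]
tcp_rot: [-0.001, 0.666, 0.746, -0.0]
contact_force: [0.7, 0.6, -0.4]
width: 85.2
gripper_force: 0.0
```

Call:
{"method": "apply_moves", "body": {"steps": [[[-4.8,-0.3,0,0,0,0],[-4.8,-0.3,0,0,0,0],[0,0,0,0,0,8.58],[0,0,0,0,0,8.58],[0,0,0,0,0,8.58]]]}}

```text
time: 8.65
eef_pos: [503.2, -176.8, 234.1]
tcp_rot: [-0.002, 0.817, 0.576, -0.001]
contact_force: [-0.7, 0.1, -0.1]
width: 85.2
gripper_force: 0.0
```

Call:
{"method": "apply_moves", "body": {"steps": [[[0,0,0,0,0,8.58],[0,0,0,0,0,8.58],[0,0,0,0,0,8.58],[0,0,0,0,0,8.58],[0,0,0,0,0,8.58]]]}}

```text
time: 9.15
eef_pos: [503.4, -176.1, 234.3]
tcp_rot: [-0.001, 0.971, 0.238, -0.001]
contact_force: [0.8, 1.0, 0.3]
width: 85.5
gripper_force: 0.0
```

Call:
{"method": "apply_moves", "body": {"steps": [[[0,0,0,0,0,8.58],[0,0,0,0,0,8.58],[0,0,0,0,0,8.58],[0,0,0,0,0,8.58],[0,0,0,0,0,8.58]]]}}

```text
time: 9.65
eef_pos: [503.4, -176.1, 234.3]
tcp_rot: [-0.001, 0.991, -0.134, -0.001]
contact_force: [0.0, 0.4, 0.2]
width: 85.2
gripper_force: 0.0
```

Call:
{"method": "apply_moves", "body": {"steps": [[[0,0,0,0,0,8.58],[0,0,0,0,0,8.58],[0,0,0,0,0,0],[0,0,0,0,0,0]]]}}

```text
time: 10.05
eef_pos: [503.8, -176.4, 235.0]
tcp_rot: [-0.0, 0.961, -0.275, -0.001]
contact_force: [0.0, 0.0, -0.8]
width: 85.5
gripper_force: 0.0
```

```bash
python3 - <<'E'
from h import *
s=st();print(R.from_quat(np.roll(s['tcp_rot'],-1)).as_matrix().round(3))
E
```

```text
{'time': 10.05, 'eef_pos': [503.765, -176.401, 235.033], 'tcp_rot': [-0.0, 0.961, -0.275, -0.001], 'contact_force': [0.046, 0.043, -0.784], 'width': 85.457, 'gripper_force': 0.0, 'joint_pos': [-0.559, 0.077, 1.692, 0.0, 1.374, 1.569]}
[[ 0.849 -0.529 -0.002]
 [-0.529 -0.849  0.001]
 [-0.002 -0.    -1.   ]]
```

Call:
{"method": "apply_moves", "body": {"steps": [[[0,0,0,0,8.57,0],[0,0,0,0,8.57,0],[0,0,0,0,8.57,0],[0,0,0,0,8.57,0],[0,0,0,0,0,0]]]}}

```text
time: 10.55
eef_pos: [499.0, -172.9, 229.4]
tcp_rot: [0.081, 0.92, -0.263, 0.279]
contact_force: [0.1, 1.2, -1.1]
width: 85.3
gripper_force: 0.0
```

```bash
python3 - <<'E'
from h import *
from scipy.optimize import least_squares
s=st();print(R.from_quat(np.roll(s['tcp_rot'],-1)).as_matrix().round(3))
D=[([.94,.181,1.608,0,1.354],[236.7,523.5,219.5]),([.085,.305,1.457,0,1.381],[607.96,170.09,219.86]),([.09,.415,1.533,0,1.192],[611.4,173.5,115.8]),([.09,.43,1.555,0,1.156],[606.3,172.9,96.2]),([-.559,.077,1.692,0,1.374],[503.77,-176.4,235.03]),(s['joint_pos'][:5],s['eef_pos'])]
def fk(p,q):
    a1,d1,L2,a3,L4,L6,l=p;A=q[1];B=A+q[2];C=B+q[4]
    rad=a1+L2*np.sin(A)+L4*np.sin(B)-a3*np.cos(B)+L6*np.sin(C); z=d1+L2*np.cos(A)+L4*np.cos(B)+a3*np.sin(B)+L6*np.cos(C)
    return np.array([rad*np.cos(q[0])-l*np.sin(q[0]),rad*np.sin(q[0])+l*np.cos(q[0]),z])
o=least_squares(lambda p:np.concatenate([fk(p,q)-np.array(e) for q,e in D]+[.005*(p-np.array([0,340,450,0,450,250,118]))]),[0,340,450,0,450,250,118]);print(o.x.round(1),o.fun.round(2))
json.dump(o.x.tolist(),open('fk.json','w'))
# IK for targets (plane coords): r,z,beta
p=o.x
def ik(rad,z,beta):
    C=np.pi/2+beta
    g=lambda v:[fk(p,[0,v[0],v[1],0,C-v[0]-v[1]])[0]-rad,fk(p,[0,v[0],v[1],0,C-v[0]-v[1]])[2]-z]
    r=least_squares(g,[.2,1.6]);return r.x.round(2),round(C-sum(r.x),2),round(float(np.abs(r.fun).max()),1)
for rad in(655,):
  for z in(30,50):
    for b in(20,30,40,50,60):print(rad,z,b,ik(rad,z,np.radians(b)))
for b in(0,10,20,30):print('pour',b,ik(615,200,np.radians(b)))
E
```

```text
{'time': 10.55, 'eef_pos': [498.984, -172.908, 229.386], 'tcp_rot': [0.081, 0.92, -0.263, 0.279], 'contact_force': [0.075, 1.196, -1.107], 'width': 85.325, 'gripper_force': 0.0, 'joint_pos': [-0.557, -0.323, 2.175, -0.003, 0.699, 1.573]}
[[ 0.705 -0.53   0.471]
 [-0.44  -0.848 -0.296]
 [ 0.556  0.002 -0.831]]
[ 4.000e-01  3.134e+02  4.389e+02 -8.580e+01  5.141e+02  3.305e+02
  1.176e+02] [-0.08 -0.05  0.1  -0.03 -0.23 -0.23 -0.26 -0.23 -0.34  0.27 -0.04  0.23
  0.17 -0.09  0.14  0.21  0.4   0.09  0.   -0.13 -0.06 -0.43  0.32  0.4
 -0.  ]
655 30 20 (array([0.66, 2.17]), np.float64(-0.91), 0.0)
655 30 30 (array([0.52, 2.16]), np.float64(-0.59), 0.0)
655 30 40 (array([0.42, 2.12]), np.float64(-0.27), 0.0)
655 30 50 (array([0.37, 2.03]), np.float64(0.04), 0.0)
655 30 60 (array([0.38, 1.92]), np.float64(0.32), 0.0)
655 50 20 (array([0.6 , 2.19]), np.float64(-0.87), 0.0)
655 50 30 (array([0.46, 2.18]), np.float64(-0.54), 0.0)
655 50 40 (array([0.37, 2.12]), np.float64(-0.22), 0.0)
655 50 50 (array([0.33, 2.03]), np.float64(0.08), 0.0)
655 50 60 (array([0.34, 1.92]), np.float64(0.36), 0.0)
pour 0 (array([0.43, 2.35]), np.float64(-1.21), 0.0)
pour 10 (array([0.22, 2.38]), np.float64(-0.85), 0.0)
pour 20 (array([0.05, 2.35]), np.float64(-0.49), 0.0)
pour 30 (array([-0.05,  2.29]), np.float64(-0.15), 0.0)
```

Call:
{"method": "apply_moves", "body": {"steps": [[[0,0,0,-4.73,0,7.06],[0,0,0,-4.73,0,7.06],[0,0,0,-4.73,0,7.06],[0,0,0,0,0,0],[0,0,0,0,0,0]]]}}

```text
time: 11.05
eef_pos: [504.1, -176.0, 234.5]
tcp_rot: [0.122, 0.869, -0.402, 0.261]
contact_force: [-0.4, -0.4, -0.1]
width: 85.5
gripper_force: 0.0
```

```bash
cat > arm.py <<'E'
from h import *
from scipy.optimize import least_squares
p0=json.load(open('fk.json'))
LO=np.array([-2.99,-.89,.3,-1.14,0,-3.12]);HI=np.array([2.99,2.07,2.58,4.28,2.63,3.12])
S4=1
def fk6(q,s4=None):
    s4=S4 if s4 is None else s4
    a1,d1,L2,a3,L4,L6,l=p0;A=q[1];B=A+q[2]
    w=np.array([a1+L2*np.sin(A)+L4*np.sin(B)-a3*np.cos(B),l,d1+L2*np.cos(A)+L4*np.cos(B)+a3*np.sin(B)])
    M=R.from_euler('Z',q[0])*R.from_euler('YZYZ'[:3],[B,s4*q[3],q[4]])*R.from_euler('Z',q[5]+np.pi/2)
    return R.from_euler('Z',q[0]).apply(w)+L6*M.as_matrix()[:,2],M
def ik6(pos,M,q0):
    def g(q):
        p,m=fk6(q);return np.concatenate([(p-pos)/100,(m.inv()*M).as_rotvec()*2,.002*(q-q0)])
    r=least_squares(g,np.clip(q0,LO+.01,HI-.01),bounds=(LO,HI));return r.x,np.abs(r.fun[:6]).max()
def orient(h,b,roll=0):
    """heading h deg, pitch b deg below horizontal, tool x up then rolled about tool z (deg)"""
    h,b=np.radians([h,b]);z=np.array([np.cos(h)*np.cos(b),np.sin(h)*np.cos(b),-np.sin(b)]);y=np.array([np.sin(h),-np.cos(h),0])
    return R.from_matrix(np.c_[np.cross(y,z),y,z])*R.from_euler('Z',roll,degrees=True)
E
python3 - <<'E'
from arm import *
import arm
s=st();q=np.array(s['joint_pos']);M=R.from_quat(np.roll(s['tcp_rot'],-1))
for s4 in(1,-1):
    p,m=fk6(q,s4);print(s4,p-np.array(s['eef_pos']),(m.inv()*M).magnitude())
    
e=[(np.linalg.norm(fk6(q,k)[0]-s['eef_pos']),k) for k in(1,-1)];arm.S4=min(e)[1]
q0=q.copy()
for h in(-110,-95,-80,-65,10,25):
  for b in(15,30):
    o=[]
    for n,pos,ro in(('cup',(617,-249,45),0),('mat',(444,-148,53),0),('pour',(614,171,210),0),('p-130',(614,171,210),-130),('p130',(614,171,210),130)):
        best=min((ik6(np.array(pos),orient(h,b,ro),np.array(g)) for g in([-.3,.2,1.9,1.2,.8,1],[-.3,.2,1.9,2.2,.8,-1],[.3,.2,1.9,-.9,.8,1],[.3,.2,1.9,1.5,.8,-2])),key=lambda r:r[1])
        o.append((n,best[0].round(2).tolist(),round(best[1],3)))
    print(h,b,*o,sep='\n   ')
E
```

```text
{'time': 11.05, 'eef_pos': [504.055, -176.016, 234.492], 'tcp_rot': [0.122, 0.869, -0.402, 0.261], 'contact_force': [-0.36, -0.39, -0.108], 'width': 85.55, 'gripper_force': 0.0, 'joint_pos': [-0.404, -0.225, 2.089, -0.361, 0.777, 2.227]}
1 [-0.1055678  -0.25562152  0.11775348] 3.927683650008202e-16
-1 [6.41479199e+01 1.50172925e+02 1.17753485e-01] 0.7213872083962481
-110
   15
   ('cup', [-0.1, 1.04, 1.19, -1.14, 1.6, -2.43], np.float64(0.112))
   ('mat', [0.06, 0.84, 1.67, -1.09, 1.59, -2.14], np.float64(0.0))
   ('pour', [0.44, 1.07, 0.78, -0.99, 2.2, -2.55], np.float64(0.0))
   ('p-130', [0.44, 1.07, 0.78, -0.99, 2.2, 1.46], np.float64(0.0))
   ('p130', [0.44, 1.07, 0.78, -0.99, 2.2, -0.29], np.float64(0.0))
-110
   30
   ('cup', [-0.14, 0.9, 1.31, -1.03, 1.42, -2.49], np.float64(0.0))
   ('mat', [0.01, 0.66, 1.77, -0.97, 1.39, -2.25], np.float64(0.0))
   ('pour', [0.41, 0.92, 0.89, -0.79, 2.05, -2.49], np.float64(0.0))
   ('p-130', [0.41, 0.92, 0.89, -0.79, 2.05, 1.53], np.float64(0.0))
   ('p130', [0.41, 0.92, 0.89, -0.79, 2.05, -0.22], np.float64(0.0))
-95
   15
   ('cup', [-0.
[... 2809 characters left out ...]
25
   15
   ('cup', [-1.1, 0.8, 1.83, 1.47, 1.33, -1.04], np.float64(0.0))
   ('mat', [-1.44, 0.66, 2.26, 1.21, 1.38, -1.36], np.float64(0.0))
   ('pour', [-0.26, 0.11, 2.35, 2.16, 0.84, -1.0], np.float64(0.0))
   ('p-130', [-0.26, 0.11, 2.35, 2.16, 0.84, 3.01], np.float64(0.0))
   ('p130', [-0.26, 0.11, 2.35, 2.16, 0.84, 1.27], np.float64(0.0))
25
   30
   ('cup', [-1.03, 0.62, 1.87, 1.3, 1.1, -0.83], np.float64(0.0))
   ('mat', [-1.34, 0.38, 2.32, 1.16, 1.18, -1.11], np.float64(0.0))
   ('pour', [-0.19, -0.05, 2.26, 1.61, 0.54, -0.39], np.float64(0.0))
   ('p-130', [-0.19, -0.05, 2.26, 1.61, 0.54, -2.66], np.float64(0.0))
   ('p130', [-0.19, -0.05, 2.26, 1.61, 0.54, 1.88], np.float64(0.0))
```

```bash
cat >> arm.py <<'E'
def plan(wps,lin=45,ang=8.4,start=None):
    """wps: (pos mm, Rotation). prints rounded rows; returns last commanded pose"""
    if start is None:
        s=readout.sense();pc=np.array(s['eef_pos']);Mc=R.from_quat(np.roll(s['tcp_rot'],-1));q=np.array(s['joint_pos'])
    else: pc,Mc,q=start
    for pos,M in wps:
        pos=np.array(pos,float)
        n=int(np.ceil(max(np.linalg.norm(pos-pc)/lin,np.degrees((Mc.inv()*M).magnitude())/ang,1)));rows=[];vm=0;em=0
        for k in range(n):
            f=1/(n-k);d=Mc.inv().apply((pos-pc)*f)/10;rv=np.degrees((Mc.inv()*M).as_rotvec()*f)
            d=d.round(2);rv=rv.round(2);pc=pc+Mc.apply(d*10);Mc=Mc*R.from_rotvec(np.radians(rv))
            q2,e=ik6(pc,Mc,q);vm=max(vm,(np.abs(q2-q)/.1/np.array([2.57,2.57,3.01,3.14,3.14,3.14])).max());em=max(em,e);q=q2
            rows.append(d.tolist()+rv.tolist())
        print('->',pos.round(1),'vmax',round(vm,2),'err',round(em,4),'q',q.round(2).tolist())
        for r in rows: print('  ',r)
    return pc,Mc,q
E
python3 - <<'E'
from arm import *
c=np.array([617.7,-248.9,45]);M=orient(25,30);z=M.as_matrix()[:,2]
plan([((480,-230,250),orient(-15,52)),((480,-270,230),orient(25,48)),(c-150*z+[0,0,25],M)])
E
```

```text
-> [ 480. -230.  250.] vmax 1.1 err 0.0 q [-0.92, -0.38, 2.2, 0.53, 0.84, 0.65]
   [0.6, 1.07, 0.02, 4.06, 0.89, -5.62]
   [0.49, 1.12, -0.04, 4.07, 0.89, -5.62]
   [0.38, 1.15, -0.12, 4.06, 0.89, -5.62]
   [0.27, 1.18, -0.2, 4.07, 0.89, -5.61]
   [0.15, 1.18, -0.27, 4.06, 0.89, -5.61]
-> [ 480. -270.  230.] vmax 0.85 err 0.0 q [-1.17, 0.0, 1.96, 0.76, 1.31, -0.3]
   [-0.08, 0.77, 0.44, 5.14, 0.77, -6.13]
   [-0.17, 0.8, 0.37, 5.14, 0.77, -6.13]
   [-0.26, 0.8, 0.3, 5.15, 0.76, -6.13]
   [-0.36, 0.79, 0.22, 5.15, 0.77, -6.13]
   [-0.44, 0.76, 0.14, 5.14, 0.76, -6.13]
-> [ 500.  -303.8  145. ] vmax 0.53 err 0.0 q [-1.3, 0.36, 1.96, 1.07, 1.33, -0.73]
   [-1.8, 1.3, 2.19, 0.0, 6.0, -0.0]
   [-2.02, 1.31, 1.99, 0.0, 6.0, -0.0]
   [-2.22, 1.3, 1.77, 0.0, 6.0, -0.0]
```

```bash
python3 - <<'E'
from arm import *
c=np.array([617.7,-248.9,45]);M=orient(25,30);z=M.as_matrix()[:,2]
a=plan([((480,-230,250),orient(-15,52))],ang=4.6)
a=plan([((480,-270,230),orient(25,48))],ang=5.6,start=a)
E
```

```text
-> [ 480. -230.  250.] vmax 0.69 err 0.0 q [-0.92, -0.38, 2.2, 0.53, 0.84, 0.65]
   [0.37, 0.67, 0.02, 2.54, 0.56, -3.51]
   [0.33, 0.69, -0.01, 2.54, 0.55, -3.51]
   [0.29, 0.71, -0.04, 2.54, 0.56, -3.51]
   [0.25, 0.72, -0.07, 2.54, 0.55, -3.51]
   [0.2, 0.73, -0.1, 2.54, 0.56, -3.51]
   [0.16, 0.73, -0.13, 2.54, 0.55, -3.51]
   [0.12, 0.74, -0.16, 2.54, 0.56, -3.51]
   [0.07, 0.73, -0.19, 2.54, 0.55, -3.52]
-> [ 480. -270.  230.] vmax 0.55 err 0.0 q [-1.17, 0.0, 1.96, 0.76, 1.31, -0.3]
   [-0.05, 0.48, 0.28, 3.21, 0.48, -3.83]
   [-0.09, 0.49, 0.25, 3.22, 0.48, -3.83]
   [-0.12, 0.5, 0.22, 3.21, 0.48, -3.83]
   [-0.16, 0.5, 0.19, 3.22, 0.48, -3.83]
   [-0.19, 0.5, 0.16, 3.21, 0.48, -3.83]
   [-0.23, 0.5, 0.13, 3.22, 0.48, -3.83]
   [-0.26, 0.48, 0.1, 3.21, 0.48, -3.83]
   [-0.29, 0.47, 0.07, 3.22, 0.48, -3.83]
```

Call:
{"method": "apply_moves", "body": {"steps": [[[0.37,0.67,0.02,2.54,0.56,-3.51],[0.33,0.69,-0.01,2.54,0.55,-3.51],[0.29,0.71,-0.04,2.54,0.56,-3.51],[0.25,0.72,-0.07,2.54,0.55,-3.51]]]}}

```text
time: 11.45
eef_pos: [490.8, -203.7, 242.4]
tcp_rot: [0.083, 0.914, -0.265, 0.297]
contact_force: [-0.1, 0.2, 0.5]
width: 85.9
gripper_force: 0.0
```

Call:
{"method": "apply_moves", "body": {"steps": [[[0.2,0.73,-0.1,2.54,0.56,-3.51],[0.16,0.73,-0.13,2.54,0.55,-3.51],[0.12,0.74,-0.16,2.54,0.56,-3.51],[0.07,0.73,-0.19,2.54,0.55,-3.52]]]}}

```text
time: 11.85
eef_pos: [478.7, -231.0, 250.8]
tcp_rot: [0.044, 0.937, -0.122, 0.326]
contact_force: [0.4, 0.4, -0.7]
width: 85.0
gripper_force: 0.0
```

Call:
{"method": "apply_moves", "body": {"steps": [[[-0.05,0.48,0.28,3.21,0.48,-3.83],[-0.09,0.49,0.25,3.22,0.48,-3.83],[-0.12,0.5,0.22,3.21,0.48,-3.83],[-0.16,0.5,0.19,3.22,0.48,-3.83]]]}}

```text
time: 12.25
eef_pos: [478.6, -251.4, 240.6]
tcp_rot: [-0.016, 0.938, 0.041, 0.345]
contact_force: [-0.5, 0.7, -0.7]
width: 85.4
gripper_force: 0.0
```

Call:
{"method": "apply_moves", "body": {"steps": [[[-0.19,0.5,0.16,3.21,0.48,-3.83],[-0.23,0.5,0.13,3.22,0.48,-3.83],[-0.26,0.48,0.1,3.21,0.48,-3.83],[-0.29,0.47,0.07,3.22,0.48,-3.83],[0,0,0,0,0,0]]]}}

```text
time: 12.75
eef_pos: [478.5, -272.7, 229.8]
tcp_rot: [-0.075, 0.911, 0.201, 0.353]
contact_force: [-0.7, 0.1, -0.5]
width: 85.5
gripper_force: 0.0
```

Call:
{"method": "apply_moves", "body": {"steps": [[[-1.8,1.3,2.19,0,6,0],[-2.02,1.31,1.99,0,6,0],[-2.22,1.3,1.77,0,6,0],[0,0,0,0,0,0],[0,0,0,0,0,0]]]}}

```text
time: 13.25
eef_pos: [498.1, -303.3, 143.6]
tcp_rot: [-0.108, 0.846, 0.184, 0.49]
contact_force: [0.2, 0.3, 0.5]
width: 85.6
gripper_force: 0.0
```

```bash
python3 - <<'E'
from arm import *
s=st();M=R.from_quat(np.roll(s['tcp_rot'],-1));e=np.array(s['eef_pos']);m=M.as_matrix();print(m.round(3),'dev deg',np.degrees((M.inv()*orient(25,30)).magnitude()))
t=snap('top','t2')['pixels'];w=snap('side','s2b')['pixels']
A=cv2.resize(t[150:300,300:400],(400,600),interpolation=cv2.INTER_CUBIC)
B=cv2.resize(w[210:330,240:320],(400,600),interpolation=cv2.INTER_CUBIC)
cv2.imwrite('pics/c6.png',np.hstack([A,B])[:,:,::-1])
for d in(-17,0,17):
    for sy in(-1,1):
        p=e+m[:,2]*d+m[:,1]*42.5*sy
        print(d,sy,'top crop',((proj('t2',p)-[300,150])*4).round(),'side crop',((proj('s2b',p)-[240,210])*5+[400,0]).round())
E
```

```text
{'time': 13.25, 'eef_pos': [498.067, -303.326, 143.598], 'tcp_rot': [-0.108, 0.846, 0.184, 0.49], 'contact_force': [0.189, 0.289, 0.504], 'width': 85.606, 'gripper_force': 0.0, 'joint_pos': [-1.303, 0.363, 1.965, 1.079, 1.33, -0.736]}
[[ 0.453  0.416  0.788]
 [ 0.205 -0.909  0.363]
 [ 0.868 -0.003 -0.497]] dev deg 0.45676005651355667
-17 -1 top crop [303. 347.] side crop [563. 314.]
-17 1 top crop [416. 295.] side crop [674. 424.]
0 -1 top crop [290. 327.] side crop [584. 306.]
0 1 top crop [402. 275.] side crop [694. 414.]
17 -1 top crop [278. 307.] side crop [605. 298.]
17 1 top crop [389. 256.] side crop [714. 405.]
```

View pics/c6.png

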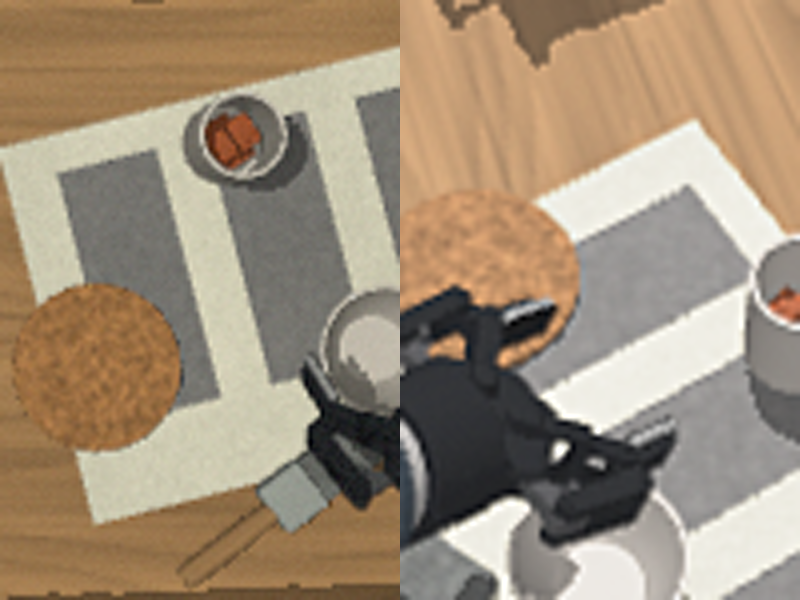

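The left fingertip is at top (307,355) / side (553,308) and the right one at side (674,425). So the open tips sit about 20 mm behind the reported TCP along the tool axis. I'll allow for that and go 27 mm past the cup's axis.

Call:
{"method": "apply_moves", "body": {"steps": [[[0,0,4.5,0,0,0],[-1,0,4.5,0,0,0],[-1,0,1,0,0,0],[0,0.05,2,0,0,0],[0,0,0,0,0,0]]]}}

```text
time: 13.85
eef_pos: [586.5, -264.6, 71.6]
tcp_rot: [-0.104, 0.844, 0.189, 0.49]
contact_force: [-0.2, 0.3, 0.4]
width: 85.5
gripper_force: 0.0
```

```bash
python3 - <<'E'
from arm import *
s=st();M=R.from_quat(np.roll(s['tcp_rot'],-1));print('togo tool cm',M.inv().apply(np.array([639,-239.1,31.6])-s['eef_pos'])/10)
c=vision.camera('top')['pixels'].astype(int)
m=(c[...,0]>110)&(c[...,0]>1.9*c[...,1])&(c[...,0]>2*c[...,2]);m[:, :330]=0;m[:,390:]=0;m[:165]=0;m[205:]=0
v,u=np.nonzero(m);print('red',len(u),u.mean(),v.mean())
E
```

```text
{'time': 13.85, 'eef_pos': [586.496, -264.622, 71.561], 'tcp_rot': [-0.104, 0.844, 0.189, 0.49], 'contact_force': [-0.242, 0.263, 0.362], 'width': 85.544, 'gripper_force': 0.0, 'joint_pos': [-1.102, 0.549, 1.904, 1.248, 1.153, -0.812]}
togo tool cm [-0.56217436 -0.14014326  7.05078583]
red 40 358.75 183.925
```

Call:
{"method": "apply_moves", "body": {"steps": [[[-0.2,-0.14,1.5,0,0,0],[-0.2,0,1.5,0,0,0],[0,0,1.5,0,0,0],[0,0,1.5,0,0,0],[0,0,1,0,0,0]]]}}

```text
time: 14.4
eef_pos: [637.9, -237.9, 28.1]
tcp_rot: [-0.108, 0.845, 0.185, 0.489]
contact_force: [0.0, 0.5, -1.0]
width: 85.5
gripper_force: 0.0
```

Call:
{"method": "apply_moves", "body": {"steps": [[[0,0,0,0,0,0],[0,0,0,0,0,0],[0,0,0,0,0,0],[0,0,0,0,0,0],[0,0,0,0,0,0]]], "hand": -1}}

```text
time: 14.9
eef_pos: [636.7, -239.5, 29.0]
tcp_rot: [-0.107, 0.846, 0.185, 0.489]
contact_force: [0.6, 0.6, -2.4]
width: 63.0
gripper_force: 65.5
```

```bash
python3 - <<'E'
from arm import *
s=st();M=R.from_quat(np.roll(s['tcp_rot'],-1));print(M.as_matrix().round(3))
E
```

```text
{'time': 14.9, 'eef_pos': [636.714, -239.518, 28.959], 'tcp_rot': [-0.107, 0.846, 0.185, 0.489], 'contact_force': [0.564, 0.581, -2.426], 'width': 63.035, 'gripper_force': 65.513, 'joint_pos': [-0.99, 0.665, 1.842, 1.352, 1.072, -0.84]}
[[ 0.453  0.417  0.788]
 [ 0.208 -0.909  0.361]
 [ 0.867  0.001 -0.498]]
```

```bash
cat >> arm.py <<'E'
M0=orient(24.6,29.9);E0=np.array([636.7,-239.5,29.]);CB=np.array([617.7,-248.9,0])
o_t=M0.inv().apply(CB-E0);a_t=M0.inv().apply([0,0,1])
E
python3 - <<'E'
from arm import *
print(o_t.round(1),a_t.round(3))
q0=np.array([-.19,-.05,2.26,1.61,.54,1.5])
for h,b,ro in((25,25,130),(25,25,150),(25,15,130),(25,20,150),(25,30,170),(40,25,140),(25,20,140)):
    M=orient(h,b,ro);a=M.apply(a_t);tilt=np.degrees(np.arccos(a[2]))
    off=M.apply(o_t);mouth=off+75*a
    side=np.sqrt(max(0,1-a[2]**2))*32.5
    low=min(mouth[2],off[2])-side
    pos=np.array([612,172,155-low])-[mouth[0]-15*a[0],mouth[1]-15*a[1],0]
    q,e=ik6(pos,M,q0);print(h,b,ro,'tilt',tilt.round(),'axis',a.round(2),'TCP',pos.round(),'q',q.round(2),round(e,3))
E
```

```text
[-35.7   0.6  -3.9] [ 0.867  0.    -0.498]
25 25 130 tilt 107.0 axis [-0.34 -0.89 -0.29] TCP [639. 198. 186.] q [-0.13  0.12  2.24  2.03  0.57  1.47] 0.0
25 25 150 tilt 118.0 axis [-0.51 -0.72 -0.47] TCP [642. 194. 190.] q [-0.14  0.11  2.23  2.01  0.57  1.85] 0.0
25 15 130 tilt 114.0 axis [-0.29 -0.87 -0.41] TCP [639. 198. 193.] q [-0.16  0.22  2.28  2.3   0.82  1.18] 0.0
25 20 150 tilt 122.0 axis [-0.47 -0.7  -0.53] TCP [642. 194. 192.] q [-0.15  0.16  2.26  2.17  0.69  1.67] 0.0
25 30 170 tilt 119.0 axis [-0.71 -0.5  -0.49] TCP [645. 190. 188.] q [-0.13  0.08  2.19  1.77  0.49  2.44] 0.0
40 25 140 tilt 113.0 axis [-0.2  -0.9  -0.39] TCP [633. 203. 188.] q [-0.27  0.17  2.17  1.64  0.85  1.79] 0.0
25 20 140 tilt 117.0 axis [-0.39 -0.8  -0.45] TCP [641. 196. 191.] q [-0.15  0.16  2.26  2.18  0.68  1.49] 0.0
```

Call:
{"method": "apply_moves", "body": {"steps": [[[0.9,0,-0.5,0,0,0],[1.7,0,-1,0,0,0],[2.6,0,-1.5,0,0,0],[2.6,0,-1.5,0,0,0],[0,0,0,0,0,0]]]}}

```text
time: 15.4
eef_pos: [638.3, -241.1, 124.4]
tcp_rot: [-0.104, 0.844, 0.187, 0.491]
contact_force: [-0.2, -0.7, -2.6]
width: 63.0
gripper_force: 66.3
```

```bash
python3 - <<'E'
from arm import *
h,b,ro=30,22,150
M=orient(h,b,ro);a=M.apply(a_t);off=M.apply(o_t);mouth=off+75*a;low=mouth[2]-32.5*np.sqrt(1-a[2]**2)
pos=np.array([612,172,163-low])-[mouth[0]-15*a[0],mouth[1]-15*a[1],0]
print('tilt',np.degrees(np.arccos(a[2])),pos,'mouth',(pos+mouth).round(),'base',(pos+off).round())
s=plan([((600,-150,265),orient(25,29)),((630,160,265),orient(28,26)),(pos+[0,0,30],orient(h,b,0))],lin=42)
s=plan([(pos+[0,0,5],orient(h,b,75)),(pos,M)],start=s,ang=8.3)
E
```

```text
tilt 120.6205936201615 [640.04174858 196.96992126 199.33187168] mouth [606. 161. 191.] base [638. 217. 229.]
-> [ 600. -150.  265.] vmax 0.35 err 0.0 q [-0.95, 0.03, 2.06, 1.19, 1.19, -0.39]
   [2.49, -1.95, -1.35, 0.1, 0.14, 0.05]
   [2.49, -1.96, -1.33, 0.1, 0.14, 0.05]
   [2.49, -1.96, -1.33, 0.1, 0.14, 0.05]
   [2.49, -1.97, -1.32, 0.11, 0.14, 0.05]
   [2.49, -1.97, -1.3, 0.1, 0.15, 0.05]
-> [630. 160. 265.] vmax 0.4 err 0.0 q [-0.27, -0.11, 2.22, 1.51, 0.67, -0.32]
   [0.96, -3.35, 1.73, 0.33, 0.37, -0.17]
   [0.96, -3.34, 1.75, 0.33, 0.38, -0.17]
   [0.96, -3.33, 1.78, 0.33, 0.37, -0.17]
   [0.95, -3.32, 1.81, 0.33, 0.38, -0.18]
   [0.95, -3.3, 1.83, 0.34, 0.37, -0.17]
   [0.95, -3.29, 1.86, 0.33, 0.38, -0.18]
   [0.95, -3.27, 1.88, 0.34, 0.37, -0.17]
   [0.94, -3.26, 1.91, 0.33, 0.38, -0.18]
-> [640.  197.  229.3] vmax 0.54 err 0.0 q [-0.2, 0.05, 2.23, 1.83, 0.69, -0.65]
   [-1.03, -1.4, 1.96, 0.91, 2.0, -0.41]
   [-1.08, -1.37, 1.94, 0.92, 2.0, -0.4]
-> [640.  197.  204.3] vmax 0.38 err 0.0 q [-0.2, 0.12, 2.23, 1.91, 0.71, 0.55]
   [-0.23, -0.0, 0.09, -0.0, -0.0, 7.5]
   [-0.23, 0.03, 0.09, -0.0, -0.0, 7.5]
   [-0.22, 0.06, 0.09, -0.0, -0.0, 7.5]
   [-0.22, 0.09, 0.1, -0.0, -0.0, 7.5]
   [-0.2, 0.12, 0.09, -0.0, -0.0, 7.5]
   [-0.18, 0.14, 0.1, -0.0, -0.0, 7.5]
   [-0.17, 0.16, 0.09, -0.0, -0.0, 7.5]
   [-0.14, 0.18, 0.1, -0.0, -0.0, 7.5]
   [-0.12, 0.2, 0.09, -0.0, -0.0, 7.5]
   [-0.09, 0.22, 0.1, -0.0, -0.0, 7.5]
-> [640.  197.  199.3] vmax 0.41 err 0.0 q [-0.2, 0.13, 2.23, 1.93, 0.72, 1.84]
   [-0.01, 0.04, 0.02, -0.0, 0.0, 7.5]
   [-0.01, 0.05, 0.02, -0.0, 0.0, 7.5]
   [0.0, 0.05, 0.02, -0.0, 0.0, 7.5]
   [0.01, 0.05, 0.02, -0.0, 0.0, 7.5]
   [0.01, 0.04, 0.02, -0.0, 0.0, 7.5]
   [0.02, 0.04, 0.02, -0.0, 0.0, 7.5]
   [0.02, 0.04, 0.02, -0.0, 0.0, 7.5]
   [0.03, 0.04, 0.02, -0.0, 0.0, 7.5]
   [0.03, 0.03, 0.01, -0.0, 0.0, 7.5]
   [0.04, 0.02, 0.02, -0.0, 0.0, 7.5]
```

Call:
{"method": "apply_moves", "body": {"steps": [[[2.49,-1.96,-1.33,0.1,0.14,0.05],[2.49,-1.96,-1.33,0.1,0.14,0.05],[2.49,-1.96,-1.33,0.1,0.14,0.05],[2.49,-1.96,-1.32,0.1,0.14,0.05],[2.49,-1.97,-1.3,0.1,0.15,0.05]]]}}

```text
time: 15.9
eef_pos: [598.5, -147.7, 260.5]
tcp_rot: [-0.113, 0.842, 0.185, 0.493]
contact_force: [0.1, -0.0, -2.1]
width: 62.8
gripper_force: 67.0
```

Call:
{"method": "apply_moves", "body": {"steps": [[[0.96,-3.35,1.73,0.33,0.37,-0.17],[0.96,-3.34,1.75,0.33,0.38,-0.17],[0.96,-3.33,1.78,0.33,0.37,-0.17],[0.95,-3.32,1.81,0.33,0.38,-0.18]]]}}

```text
time: 16.3
eef_pos: [613.7, 7.7, 260.6]
tcp_rot: [-0.122, 0.833, 0.194, 0.503]
contact_force: [1.2, 1.1, -2.6]
width: 62.9
gripper_force: 67.0
```

Call:
{"method": "apply_moves", "body": {"steps": [[[0.95,-3.3,1.83,0.34,0.37,-0.17],[0.95,-3.29,1.86,0.33,0.38,-0.18],[0.95,-3.27,1.88,0.34,0.37,-0.17],[0.94,-3.26,1.91,0.33,0.38,-0.18]]]}}

```text
time: 16.7
eef_pos: [628.6, 162.8, 261.3]
tcp_rot: [-0.131, 0.824, 0.203, 0.512]
contact_force: [1.5, -0.3, -1.9]
width: 62.9
gripper_force: 67.0
```

Call:
{"method": "apply_moves", "body": {"steps": [[[-1.03,-1.4,1.96,0.91,2.0,-0.41],[-1.08,-1.37,1.94,0.92,2.0,-0.4],[0,0,0,0,0,0],[0,0,0,0,0,0]]]}}

```text
time: 17.1
eef_pos: [638.4, 198.6, 225.0]
tcp_rot: [-0.148, 0.803, 0.212, 0.537]
contact_force: [-0.1, -0.4, -2.4]
width: 63.0
gripper_force: 67.3
```

```bash
python3 - <<'E'
from arm import *
s=st();h,b=30,22;pos=np.array([640,197,199.3])
M=R.from_quat(np.roll(s['tcp_rot'],-1));e=np.array(s['eef_pos']);print('cup base',(e+M.apply(o_t)).round(),'axis',M.apply(a_t).round(3))
plan([(pos+[0,0,5],orient(h,b,75)),(pos,orient(h,b,150))],ang=8.3)
E
```

```text
{'time': 17.1, 'eef_pos': [638.359, 198.642, 225.034], 'tcp_rot': [-0.148, 0.803, 0.212, 0.537], 'contact_force': [-0.121, -0.443, -2.401], 'width': 62.97, 'gripper_force': 67.252, 'joint_pos': [-0.199, 0.056, 2.226, 1.833, 0.69, -0.649]}
cup base [624. 190. 193.] axis [-0.11  -0.075  0.991]
-> [640.  197.  204.3] vmax 0.43 err 0.0 q [-0.2, 0.12, 2.23, 1.91, 0.71, 0.55]
   [-0.21, 0.03, 0.09, -0.0, 0.04, 8.27]
   [-0.2, 0.06, 0.09, -0.0, 0.04, 8.28]
   [-0.19, 0.09, 0.09, -0.0, 0.04, 8.27]
   [-0.18, 0.11, 0.09, -0.0, 0.04, 8.28]
   [-0.16, 0.14, 0.1, -0.0, 0.05, 8.27]
   [-0.14, 0.16, 0.09, -0.0, 0.05, 8.28]
   [-0.12, 0.18, 0.1, -0.01, 0.04, 8.27]
   [-0.09, 0.19, 0.09, -0.0, 0.05, 8.28]
   [-0.07, 0.21, 0.1, -0.01, 0.04, 8.27]
-> [640.  197.  199.3] vmax 0.41 err 0.0 q [-0.2, 0.13, 2.23, 1.93, 0.72, 1.84]
   [-0.01, 0.04, 0.02, 0.0, 0.0, 7.5]
   [-0.01, 0.05, 0.02, 0.0, 0.0, 7.5]
   [0.0, 0.05, 0.02, 0.0, 0.0, 7.5]
   [0.01, 0.05, 0.02, 0.0, 0.0, 7.5]
   [0.01, 0.04, 0.02, 0.0, 0.0, 7.5]
   [0.02, 0.04, 0.02, 0.0, -0.0, 7.5]
   [0.02, 0.04, 0.02, 0.0, -0.0, 7.5]
   [0.03, 0.04, 0.01, 0.0, -0.0, 7.5]
   [0.03, 0.03, 0.02, 0.0, -0.0, 7.5]
   [0.03, 0.03, 0.01, 0.0, -0.0, 7.5]
```

Call:
{"method": "apply_moves", "body": {"steps": [[[-0.21,0.03,0.09,0,0,8.27],[-0.2,0.06,0.09,0,0,8.27],[-0.19,0.09,0.09,0,0,8.27],[-0.18,0.11,0.09,0,0,8.27],[-0.16,0.14,0.1,0,0,8.27]]]}}

```text
time: 17.6
eef_pos: [641.1, 195.9, 217.2]
tcp_rot: [-0.329, 0.824, -0.087, 0.452]
contact_force: [1.0, 0.5, -2.8]
width: 62.4
gripper_force: 67.1
```

Call:
{"method": "apply_moves", "body": {"steps": [[[-0.14,0.16,0.09,0,0,8.27],[-0.12,0.18,0.1,0,0,8.27],[-0.09,0.19,0.09,0,0,8.27],[-0.07,0.21,0.1,0,0,8.27],[0,0,0,0,0,0]]]}}

```text
time: 18.1
eef_pos: [641.7, 195.4, 207.4]
tcp_rot: [-0.443, 0.767, -0.316, 0.341]
contact_force: [0.2, 0.6, -2.9]
width: 63.1
gripper_force: 67.1
```

Call:
{"method": "apply_moves", "body": {"steps": [[[0,0.04,0.02,0,0,7.5],[0,0.05,0.02,0,0,7.5],[0,0.05,0.02,0,0,7.5],[0,0.05,0.02,0,0,7.5],[0,0.04,0.02,0,0,7.5]]]}}

```text
time: 18.6
eef_pos: [641.6, 195.9, 204.8]
tcp_rot: [-0.529, 0.624, -0.546, 0.18]
contact_force: [-0.7, 0.4, -2.9]
width: 63.0
gripper_force: 67.1
```

Call:
{"method": "apply_moves", "body": {"steps": [[[0.02,0.04,0.02,0,0,7.5],[0.02,0.04,0.02,0,0,7.5],[0.03,0.04,0.01,0,0,7.5],[0.03,0.03,0.02,0,0,7.5],[0.03,0.03,0.01,0,0,7.5]]]}}

```text
time: 19.1
eef_pos: [641.6, 195.9, 202.5]
tcp_rot: [0.559, -0.416, 0.717, -0.0]
contact_force: [0.0, 1.0, -1.6]
width: 63.1
gripper_force: 67.1
```

Call:
{"method": "apply_moves", "body": {"steps": [[[0,0,0,0,0,0],[0,0,0,0,0,0],[0,0,0,0,0,0],[0,0,0,0,0,0],[0,0,0,0,0,0]]]}}

```text
time: 19.6
eef_pos: [640.9, 196.7, 201.1]
tcp_rot: [0.559, -0.417, 0.717, -0.0]
contact_force: [0.1, 0.5, -1.9]
width: 63.0
gripper_force: 67.2
```

```bash
python3 - <<'E'
from arm import *
s=st();M=R.from_quat(np.roll(s['tcp_rot'],-1));print('tilt',np.degrees(np.arccos(M.apply(a_t)[2])))
for n in('top','side'):
    c=snap(n,n+'p')['pixels'].astype(int)
    m=((c[...,0]>90)&(c[...,0]>1.9*c[...,1])&(c[...,0]>2*c[...,2])).astype(np.uint8)
    k,l,stt,ce=cv2.connectedComponentsWithStats(m);m0=proj(n+'p',(614.8,171.7,93));print(n,'drawer at',m0.round())
    for i in range(1,k):
        if stt[i,4]>4 and np.linalg.norm(ce[i]-m0)<70:print(stt[i],ce[i].round(1),atz(n+'p',ce[i],93).round())
E
```

```text
{'time': 19.6, 'eef_pos': [640.949, 196.729, 201.117], 'tcp_rot': [0.559, -0.417, 0.717, -0.0], 'contact_force': [0.076, 0.483, -1.875], 'width': 62.953, 'gripper_force': 67.162, 'joint_pos': [-0.202, 0.126, 2.226, 1.913, 0.714, 1.851]}
tilt 120.46514140980537
top drawer at [216. 184.]
[240 191   4   5   9] [241.3 193.3] [589. 100.  93.]
side drawer at [277. 164.]
```

```bash
python3 - <<'E'
from arm import *
plan([((645,192,220),orient(30,15,178))],ang=7)
E
```

```text
-> [645. 192. 220.] vmax 0.22 err 0.0 q [-0.24, 0.17, 2.25, 2.06, 0.85, 2.19]
   [-0.25, -0.29, -0.12, 0.43, -1.37, 5.63]
   [-0.28, -0.26, -0.11, 0.43, -1.37, 5.63]
   [-0.31, -0.24, -0.11, 0.43, -1.36, 5.64]
   [-0.33, -0.2, -0.1, 0.43, -1.37, 5.63]
   [-0.35, -0.17, -0.08, 0.43, -1.36, 5.64]
```

Call:
{"method": "apply_moves", "body": {"steps": [[[-0.25,-0.29,-0.12,0.43,-1.37,5.63],[-0.28,-0.26,-0.11,0.43,-1.37,5.63],[-0.31,-0.24,-0.11,0.43,-1.37,5.63],[-0.33,-0.2,-0.1,0.43,-1.37,5.63],[-0.35,-0.17,-0.08,0.43,-1.37,5.63]]]}}

```text
time: 20.2
eef_pos: [645.1, 191.8, 220.1]
tcp_rot: [0.591, -0.217, 0.763, 0.148]
contact_force: [-0.1, 0.6, -1.4]
width: 62.9
gripper_force: 67.3
```

Call:
{"method": "apply_moves", "body": {"steps": [[[0,0,0,0,0,-8],[0,0,0,0,0,8],[0,0,0,0,0,-8],[0,0,0,0,0,8],[0,0,0,0,0,0]]]}}

```text
time: 20.7
eef_pos: [645.0, 192.0, 219.9]
tcp_rot: [0.591, -0.218, 0.763, 0.148]
contact_force: [0.4, -1.2, -1.6]
width: 62.6
gripper_force: 67.2
```

Call:
{"method": "apply_moves", "body": {"steps": [[[0,0,0,0,0,0],[0,0,0,0,0,0],[0,0,0,0,0,0],[0,0,0,0,0,0],[0,0,0,0,0,0]]]}}

```text
time: 21.2
eef_pos: [645.0, 192.0, 219.9]
tcp_rot: [0.591, -0.219, 0.763, 0.147]
contact_force: [0.2, -0.7, -3.2]
width: 62.7
gripper_force: 67.2
```

```bash
python3 - <<'E'
from arm import *
def red(n,fn):
    c=snap(n,fn)['pixels'].astype(int)
    m=((c[...,0]>80)&(c[...,0]>1.9*c[...,1])&(c[...,0]>2*c[...,2])).astype(np.uint8)
    k,l,stt,ce=cv2.connectedComponentsWithStats(m)
    for i in range(1,k):
        if stt[i,4]>15:print(n,stt[i],ce[i].round(1),atz(fn,ce[i],93).round(),c[l==i].mean(0).round())
st()
red('wrist','wp')
fz=[]
for i in range(8):
    vision.camera('top');fz.append(readout.sense()['contact_force'])
print(np.mean(fz,0),np.std(fz,0))
# plan return
plan([((640,196,245),orient(30,22,90))],ang=8)
E
```

```text
{'time': 21.2, 'eef_pos': [644.957, 191.99, 219.931], 'tcp_rot': [0.591, -0.219, 0.763, 0.147], 'contact_force': [0.248, -0.668, -3.243], 'width': 62.715, 'gripper_force': 67.238, 'joint_pos': [-0.236, 0.164, 2.247, 2.055, 0.85, 2.193]}
[-0.12708029  0.13110421 -1.43821514] [0.4783324  0.52417002 0.33614783]
-> [640. 196. 245.] vmax 0.34 err 0.0 q [-0.2, 0.01, 2.22, 1.78, 0.68, 0.98]
   [-0.2, 0.04, -0.07, -0.46, 0.45, -7.33]
   [-0.2, 0.02, -0.07, -0.47, 0.45, -7.33]
   [-0.2, -0.01, -0.08, -0.46, 0.45, -7.32]
   [-0.2, -0.03, -0.08, -0.47, 0.45, -7.33]
   [-0.19, -0.06, -0.08, -0.46, 0.45, -7.32]
   [-0.18, -0.08, -0.08, -0.46, 0.45, -7.33]
   [-0.17, -0.1, -0.08, -0.47, 0.45, -7.32]
   [-0.16, -0.12, -0.09, -0.46, 0.45, -7.33]
   [-0.14, -0.14, -0.09, -0.46, 0.45, -7.32]
   [-0.12, -0.16, -0.09, -0.47, 0.44, -7.33]
   [-0.1, -0.17, -0.09, -0.46, 0.45, -7.32]
   [-0.07, -0.18, -0.09, -0.47, 0.44, -7.33]
```

```bash
python3 - <<'E'
from arm import *
s=plan([((640,196,260),orient(30,22,90)),((635,190,270),orient(27,27,8))],ang=8.4)
s=plan([((610,-60,265),M0),((500,-160,190),M0)],start=s,lin=48)
m=np.array([444.3,-148.5,8]);pos=m-M0.apply(o_t);print(pos)
s=plan([(pos+[0,0,40],M0)],start=s,lin=40)
E
```

```text
-> [640. 196. 260.] vmax 0.35 err 0.0 q [-0.2, -0.02, 2.22, 1.73, 0.67, 1.05]
   [-0.35, 0.04, -0.11, -0.51, 0.49, -7.99]
   [-0.35, -0.01, -0.12, -0.51, 0.49, -7.99]
   [-0.34, -0.05, -0.12, -0.51, 0.49, -7.99]
   [-0.33, -0.1, -0.12, -0.51, 0.49, -7.99]
   [-0.32, -0.14, -0.13, -0.51, 0.49, -7.99]
   [-0.29, -0.18, -0.13, -0.51, 0.49, -7.99]
   [-0.26, -0.22, -0.14, -0.5, 0.49, -7.99]
   [-0.23, -0.26, -0.14, -0.51, 0.49, -7.99]
   [-0.19, -0.28, -0.15, -0.5, 0.49, -8.0]
   [-0.15, -0.31, -0.15, -0.51, 0.49, -7.99]
   [-0.1, -0.32, -0.15, -0.5, 0.5, -8.0]
-> [635. 190. 270.] vmax 0.4 err 0.0 q [-0.17, -0.1, 2.2, 1.5, 0.56, -0.1]
   [0.03, -0.06, -0.11, -0.61, -0.13, -8.07]
   [0.04, -0.06, -0.11, -0.6, -0.13, -8.07]
   [0.04, -0.05, -0.11, -0.6, -0.13, -8.07]
   [0.05, -0.05, -0.11, -0.61, -0.13, -8.07]
   [0.06, -0.04, -0.11, -0.6, -0.13, -8.07]
   [0.06, -0.03, -0.1, -0.6, -0.14, -8.07]
   [0.06, -0.02, -0.11, -0.61, -0.14, -8.07]
   [0.06, -0.01, -0.11, -0.6, -0.13, -8.06]
   [0.06, 0.01, -0.1, -0.61, -0.14, -8.07]
   [0.07, 0.01, -0.11, -0.6, -0.13, -8.06]
-> [610. -60. 265.] vmax 0.43 err 0.0 q [-0.78, -0.08, 2.15, 1.23, 1.04, -0.31]
   [-0.6, 3.64, -1.98, -0.39, -0.46, -1.14]
   [-0.69, 3.64, -1.95, -0.38, -0.46, -1.14]
   [-0.78, 3.64, -1.92, -0.39, -0.46, -1.14]
   [-0.86, 3.64, -1.88, -0.38, -0.46, -1.15]
   [-0.95, 3.64, -1.86, -0.39, -0.45, -1.14]
   [-1.04, 3.62, -1.82, -0.38, -0.46, -1.15]
-> [ 500. -160.  190.] vmax 0.4 err 0.0 q [-1.19, 0.03, 2.25, 1.13, 1.28, -0.65]
   [-3.39, 1.13, -2.13, -0.0, 0.0, 0.0]
   [-3.39, 1.13, -2.14, -0.0, 0.0, 0.0]
   [-3.39, 1.13, -2.13, -0.0, 0.0, 0.0]
   [-3.4, 1.13, -2.14, -0.0, 0.0, 0.0]
[ 463.3 -139.1   37. ]
-> [ 463.3 -139.1   77. ] vmax 0.32 err 0.0 q [-1.27, 0.3, 2.33, 1.19, 1.18, -1.02]
   [-2.76, -0.86, 0.87, -0.0, 0.0, 0.0]
   [-2.75, -0.86, 0.88, -0.0, 0.0, 0.0]
   [-2.76, -0.86, 0.87, -0.0, 0.0, 0.0]
   [-2.75, -0.85, 0.88, -0.0, 0.0, 0.0]
```

Call:
{"method": "apply_moves", "body": {"steps": [[[-0.35,0.04,-0.11,-0.51,0.49,-7.99],[-0.35,-0.01,-0.12,-0.51,0.49,-7.99],[-0.34,-0.05,-0.12,-0.51,0.49,-7.99],[-0.33,-0.1,-0.12,-0.51,0.49,-7.99],[-0.32,-0.14,-0.13,-0.51,0.49,-7.99]]]}}

```text
time: 22.15
eef_pos: [642.7, 193.8, 238.2]
tcp_rot: [0.584, -0.484, 0.65, -0.053]
contact_force: [0.9, 0.3, -1.8]
width: 62.7
gripper_force: 67.2
```

Call:
{"method": "apply_moves", "body": {"steps": [[[-0.29,-0.18,-0.13,-0.51,0.49,-7.99],[-0.26,-0.22,-0.14,-0.5,0.49,-7.99],[-0.23,-0.26,-0.14,-0.51,0.49,-7.99],[-0.19,-0.28,-0.15,-0.5,0.49,-8.0],[-0.15,-0.31,-0.15,-0.51,0.49,-7.99]]]}}

```text
time: 22.65
eef_pos: [640.3, 195.7, 256.5]
tcp_rot: [-0.507, 0.688, -0.458, 0.245]
contact_force: [-0.1, 0.4, -1.1]
width: 62.9
gripper_force: 67.1
```

Call:
{"method": "apply_moves", "body": {"steps": [[[-0.1,-0.32,-0.15,-0.5,0.5,-8.0],[0.03,-0.06,-0.11,-0.61,-0.13,-8.07],[0.04,-0.06,-0.11,-0.6,-0.13,-8.07],[0.04,-0.05,-0.11,-0.6,-0.13,-8.07],[0.05,-0.05,-0.11,-0.61,-0.13,-8.07]]]}}

```text
time: 23.15
eef_pos: [637.6, 193.7, 264.0]
tcp_rot: [-0.373, 0.817, -0.2, 0.392]
contact_force: [-0.4, -0.1, -0.9]
width: 62.9
gripper_force: 67.2
```

Call:
{"method": "apply_moves", "body": {"steps": [[[0.06,-0.04,-0.11,-0.6,-0.13,-8.07],[0.06,-0.03,-0.1,-0.6,-0.14,-8.07],[0.06,-0.02,-0.11,-0.61,-0.14,-8.07],[0.06,-0.01,-0.11,-0.6,-0.13,-8.06],[0.06,0.01,-0.1,-0.61,-0.14,-8.07]]]}}

```text
time: 23.65
eef_pos: [635.2, 190.8, 268.9]
tcp_rot: [-0.195, 0.847, 0.086, 0.487]
contact_force: [0.0, -0.7, -2.3]
width: 63.0
gripper_force: 67.2
```

Call:
{"method": "apply_moves", "body": {"steps": [[[0.07,0.01,-0.11,-0.6,-0.13,-8.06],[-0.6,3.64,-1.98,-0.39,-0.46,-1.14],[-0.69,3.64,-1.95,-0.38,-0.46,-1.14],[-0.78,3.64,-1.92,-0.39,-0.46,-1.14],[-0.86,3.64,-1.88,-0.38,-0.46,-1.15]]]}}

```text
time: 24.15
eef_pos: [617.6, 22.5, 266.9]
tcp_rot: [-0.124, 0.844, 0.171, 0.492]
contact_force: [0.7, -0.2, -1.6]
width: 62.9
gripper_force: 67.4
```

Call:
{"method": "apply_moves", "body": {"steps": [[[-0.95,3.64,-1.86,-0.39,-0.45,-1.14],[-1.04,3.62,-1.82,-0.38,-0.46,-1.15],[0,0,0,0,0,0],[0,0,0,0,0,0]]]}}

```text
time: 24.55
eef_pos: [609.9, -61.0, 265.0]
tcp_rot: [-0.107, 0.846, 0.184, 0.489]
contact_force: [-1.0, 0.1, -1.2]
width: 62.9
gripper_force: 67.3
```

```bash
python3 - <<'E'
from arm import *
def red(n,fn):
    c=snap(n,fn)['pixels'].astype(int)
    m=((c[...,0]>80)&(c[...,0]>1.9*c[...,1])&(c[...,0]>2*c[...,2])).astype(np.uint8)
    k,l,stt,ce=cv2.connectedComponentsWithStats(m);m0=proj(fn,(614.8,171.7,93))
    for i in range(1,k):
        if stt[i,4]>5 and np.linalg.norm(ce[i]-m0)<120:
            p=atz(fn,ce[i],93);d=R.from_euler('Z',-6.7,degrees=True).apply(p-[614.8,171.7,0]);print(n,stt[i],p.round(),'drawer',d.round(),c[l==i].mean(0).round())
s=st();red('top','tq');red('side','sq')
M=R.from_quat(np.roll(s['tcp_rot'],-1));print('axis',M.apply(a_t))
s=plan([((500,-160,190),M0)],lin=48)
s=plan([((463.3,-139.1,77),M0)],start=s,lin=40)
t=cv2.imread('pics/tq.png');cv2.imwrite('pics/c7.png',np.hstack([cv2.resize(t[120:240,160:280],(400,400),interpolation=cv2.INTER_CUBIC),cv2.resize(cv2.imread('pics/sq.png')[110:230,240:360],(400,400),interpolation=cv2.INTER_CUBIC)]))
E
```

```text
{'time': 24.55, 'eef_pos': [609.882, -61.009, 264.953], 'tcp_rot': [-0.107, 0.846, 0.184, 0.489], 'contact_force': [-1.0, 0.143, -1.173], 'width': 62.949, 'gripper_force': 67.323, 'joint_pos': [-0.779, -0.083, 2.151, 1.226, 1.037, -0.303]}
top [238 184   2   3   6] [613. 108.  93.] drawer [ -9. -63.  93.] [156.  81.  47.]
axis [ 2.90760692e-04 -5.95145466e-04  9.99999781e-01]
-> [ 500. -160.  190.] vmax 0.41 err 0.0 q [-1.19, 0.03, 2.25, 1.13, 1.27, -0.65]
   [-3.39, 1.16, -2.15, -0.02, 0.0, -0.0]
   [-3.38, 1.16, -2.14, -0.03, 0.0, -0.01]
   [-3.39, 1.16, -2.15, -0.02, 0.01, -0.0]
   [-3.38, 1.16, -2.14, -0.03, 0.0, -0.01]
-> [ 463.3 -139.1   77. ] vmax 0.32 err 0.0 q [-1.27, 0.3, 2.33, 1.19, 1.18, -1.02]
   [-2.76, -0.86, 0.87, 0.0, 0.0, 0.0]
   [-2.76, -0.86, 0.87, 0.0, 0.0, 0.0]
   [-2.75, -0.86, 0.88, 0.0, 0.0, 0.0]
   [-2.76, -0.85, 0.87, 0.0, 0.0, 0.0]
```

Almost no red shows up in the drawer area, so this is where I use the last picture.

View pics/c7.png

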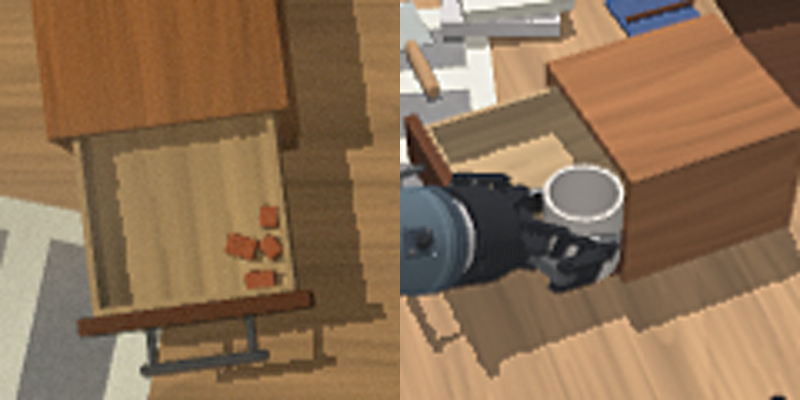

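All four sherds lie in the drawer, at crop (268,215), (240,245), (270,247) and (260,280). The side crop shows the cup upright and empty. Now to the mat.

Call:
{"method": "apply_moves", "body": {"steps": [[[-3.39,1.16,-2.15,0,0,0],[-3.38,1.16,-2.14,0,0,0],[-3.39,1.16,-2.15,0,0,0],[-3.38,1.16,-2.14,0,0,0]]]}}

```text
time: 25.05
eef_pos: [499.7, -159.8, 190.1]
tcp_rot: [-0.107, 0.845, 0.186, 0.489]
contact_force: [0.8, -0.5, -2.0]
width: 63.1
gripper_force: 67.3
```

Call:
{"method": "apply_moves", "body": {"steps": [[[-2.76,-0.86,0.87,0,0,0],[-2.76,-0.86,0.87,0,0,0],[-2.75,-0.86,0.88,0,0,0],[-2.76,-0.85,0.87,0,0,0],[0,0,0,0,0,0]]]}}

```text
time: 25.55
eef_pos: [462.6, -136.5, 75.1]
tcp_rot: [-0.11, 0.846, 0.183, 0.488]
contact_force: [-0.0, 0.4, -2.2]
width: 62.9
gripper_force: 67.3
```

```bash
python3 - <<'E'
from arm import *
s=st();M=R.from_quat(np.roll(s['tcp_rot'],-1));print('axis',M.apply(a_t),'base',M.apply(o_t)+s['eef_pos'])
plan([((463.3,-139.1,42),M0)],lin=20)
E
```

```text
{'time': 25.55, 'eef_pos': [462.589, -136.502, 75.117], 'tcp_rot': [-0.11, 0.846, 0.183, 0.488], 'contact_force': [-0.04, 0.377, -2.206], 'width': 62.883, 'gripper_force': 67.341, 'joint_pos': [-1.27, 0.306, 2.331, 1.191, 1.181, -1.017]}
axis [ 0.00341455 -0.00705526  0.99996928] base [ 443.50705359 -145.73154546   46.11616478]
-> [ 463.3 -139.1   42. ] vmax 0.24 err 0.0 q [-1.27, 0.43, 2.31, 1.23, 1.14, -1.13]
   [-1.45, 0.15, 0.81, -0.16, 0.0, -0.17]
   [-1.44, 0.14, 0.8, -0.15, 0.01, -0.17]
```

Call:
{"method": "apply_moves", "body": {"steps": [[[-1.3,0,0.75,0,0,0],[-1.04,0,0.6,0,0,0],[-0.43,0,0.25,0,0,0],[0,0,0,0,0,0],[0,0,0,0,0,0]]]}}

```text
time: 26.05
eef_pos: [464.1, -140.5, 46.3]
tcp_rot: [-0.106, 0.846, 0.185, 0.489]
contact_force: [-0.4, -0.2, -2.2]
width: 62.8
gripper_force: 67.3
```

Call:
{"method": "apply_moves", "body": {"steps": [[[-0.17,0,0.1,0,0,0],[0,0,0,0,0,0],[0,0,0,0,0,0]]]}}

```text
time: 26.35
eef_pos: [463.7, -140.4, 43.7]
tcp_rot: [-0.106, 0.846, 0.185, 0.489]
contact_force: [-1.1, -0.1, -1.9]
width: 62.9
gripper_force: 67.3
```

Expected contact is at about 37.

Call:
{"method": "apply_moves", "body": {"steps": [[[-0.17,0,0.1,0,0,0],[-0.17,0,0.1,0,0,0],[0,0,0,0,0,0],[0,0,0,0,0,0]]]}}

```text
time: 26.75
eef_pos: [463.6, -140.2, 39.4]
tcp_rot: [-0.107, 0.846, 0.184, 0.489]
contact_force: [-0.4, -0.4, -2.0]
width: 63.1
gripper_force: 67.3
```

Call:
{"method": "apply_moves", "body": {"steps": [[[-0.09,0,0.05,0,0,0],[0,0,0,0,0,0],[0,0,0,0,0,0]]]}}

```text
time: 27.05
eef_pos: [463.6, -140.2, 38.5]
tcp_rot: [-0.107, 0.846, 0.184, 0.489]
contact_force: [0.2, 0.9, -1.9]
width: 62.8
gripper_force: 67.3
```

Call:
{"method": "apply_moves", "body": {"steps": [[[-0.09,0,0.05,0,0,0],[0,0,0,0,0,0],[0,0,0,0,0,0]]]}}

```text
time: 27.35
eef_pos: [463.6, -140.3, 37.4]
tcp_rot: [-0.107, 0.846, 0.184, 0.489]
contact_force: [-0.6, -0.2, -2.3]
width: 62.9
gripper_force: 67.3
```

Call:
{"method": "apply_moves", "body": {"steps": [[[-0.09,0,0.05,0,0,0],[0,0,0,0,0,0],[0,0,0,0,0,0]]]}}

```text
time: 27.65
eef_pos: [463.8, -140.3, 36.8]
tcp_rot: [-0.107, 0.845, 0.184, 0.49]
contact_force: [-0.5, 0.6, 3.5]
width: 62.6
gripper_force: 67.6
```

Call:
{"method": "apply_moves", "body": {"steps": [[[0,0,0,0,0,0],[0,0,0,0,0,0],[0,0,0,0,0,0],[0,0,0,0,0,0],[0,0,0,0,0,0]]], "hand": 1}}

```text
time: 28.15
eef_pos: [463.6, -140.3, 36.4]
tcp_rot: [-0.107, 0.846, 0.184, 0.489]
contact_force: [0.5, 0.9, -0.1]
width: 85.4
gripper_force: 0.0
```

Call:
{"method": "apply_moves", "body": {"steps": [[[0,0,-0.5,0,0,0],[0,0,-1.5,0,0,0],[0,0,-3,0,0,0],[0,0,-4,0,0,0],[0,0,0,0,0,0]]]}}

```text
time: 28.65
eef_pos: [390.8, -177.0, 82.5]
tcp_rot: [-0.103, 0.846, 0.184, 0.489]
contact_force: [0.6, 0.2, -0.7]
width: 85.7
gripper_force: 0.0
```

```bash
python3 - <<'E'
from arm import *
s=st()
for n,fn in(('top','t5'),('side','s5')):
    c=snap(n,fn)['pixels'];g=cv2.cvtColor(c,cv2.COLOR_RGB2GRAY)
    print(n,'pred rim',proj(fn,(444.5,-149.5,83)).round(1))
    # rim: bright low-saturation pixels near prediction
    u0,v0=proj(fn,(444.5,-149.5,83)).astype(int);w=c[v0-25:v0+25,u0-25:u0+25].astype(int)
    m=(w.min(2)>165)&(w.max(2)-w.min(2)<22);v,u=np.nonzero(m)
    (cx,cy),ax,an=cv2.fitEllipse(np.c_[u,v].astype(np.float32));print(len(u),cx+u0-25,cy+v0-25,ax,an,atz(fn,(cx+u0-25,cy+v0-25),83).round())
a=plan([((400,-150,260),orient(25,50)),((440,-150,300),orient(-15,56))],ang=5.5)
E
```

```text
{'time': 28.65, 'eef_pos': [390.84, -177.029, 82.488], 'tcp_rot': [-0.103, 0.846, 0.184, 0.489], 'contact_force': [0.56, 0.192, -0.715], 'width': 85.74, 'gripper_force': 0.0, 'joint_pos': [-1.529, 0.268, 2.35, 0.989, 1.295, -1.072]}
top pred rim [327.7 243.6]
60 326.35999488830566 240.6975612640381 (14.053586959838867, 19.95168685913086) 80.17845153808594 [ 453. -146.   83.]
side pred rim [253.7 252.3]
197 252.7856330871582 262.0515441894531 (29.617443084716797, 48.89346694946289) 61.39363479614258 [ 433. -181.   83.]
-> [ 400. -150.  260.] vmax 0.78 err 0.0 q [-1.24, -0.44, 2.24, 0.7, 1.47, -0.22]
   [3.26, -0.37, -1.49, 0.1, -4.01, -0.06]
   [3.15, -0.37, -1.71, 0.1, -4.01, -0.05]
   [3.03, -0.37, -1.92, 0.1, -4.01, -0.06]
   [2.88, -0.37, -2.13, 0.1, -4.01, -0.05]
   [2.73, -0.38, -2.33, 0.09, -4.01, -0.06]
-> [ 440. -150.  300.] vmax 0.58 err 0.0 q [-0.8, -0.63, 2.22, 0.34, 1.06, 0.94]
   [0.67, 0.21, -0.09, -3.01, -0.72, 4.0]
   [0.68, 0.17, -0.09, -3.01, -0.72, 3.99]
   [0.69, 0.13, -0.09, -3.01, -0.72, 4.0]
   [0.7, 0.08, -0.1, -3.01, -0.72, 3.99]
   [0.7, 0.04, -0.1, -3.01, -0.72, 4.0]
   [0.7, -0.0, -0.11, -3.01, -0.72, 3.99]
   [0.69, -0.05, -0.12, -3.01, -0.72, 4.0]
   [0.69, -0.09, -0.12, -3.01, -0.72, 3.99]
```

```bash
python3 - <<'E'
from arm import *
D=orient(6.7,90)
s=plan([((385,-175,240),orient(25,36))],lin=36)
s=plan([((420,-40,290),orient(15,60))],lin=30,ang=4.5,start=s)
s=plan([((445,152,250),D)],lin=30,ang=4.5,start=s)
s=plan([((452,153,92),D)],start=s,lin=40)
E
```

```text
-> [ 385. -175.  240.] vmax 0.52 err 0.0 q [-1.49, -0.3, 2.31, 0.86, 1.57, -0.56]
   [2.68, -0.04, -1.7, 0.1, -1.21, -0.04]
   [2.64, -0.04, -1.76, 0.1, -1.21, -0.04]
   [2.6, -0.04, -1.81, 0.11, -1.21, -0.05]
   [2.56, -0.05, -1.87, 0.1, -1.21, -0.04]
   [2.53, -0.05, -1.92, 0.11, -1.21, -0.05]
-> [420. -40. 290.] vmax 0.64 err 0.0 q [-0.75, -0.66, 2.23, 0.46, 1.31, 0.49]
   [1.54, -1.79, 0.71, -1.12, -3.99, 1.25]
   [1.55, -1.84, 0.56, -1.12, -3.99, 1.25]
   [1.54, -1.88, 0.42, -1.13, -3.99, 1.25]
   [1.52, -1.92, 0.28, -1.12, -3.99, 1.25]
   [1.5, -1.96, 0.13, -1.13, -3.99, 1.25]
   [1.46, -2.0, -0.01, -1.12, -3.99, 1.24]
-> [445. 152. 250.] vmax 0.64 err 0.0 q [0.08, -0.09, 1.82, -0.0, 1.4, 1.53]
   [0.63, -2.56, 1.02, -0.31, -4.28, 1.16]
   [0.65, -2.57, 0.96, -0.31, -4.28, 1.16]
   [0.67, -2.59, 0.9, -0.31, -4.28, 1.16]
   [0.68, -2.61, 0.83, -0.31, -4.28, 1.16]
   [0.68, -2.63, 0.77, -0.31, -4.28, 1.16]
   [0.69, -2.65, 0.7, -0.31, -4.27, 1.16]
   [0.68, -2.67, 0.64, -0.32, -4.28, 1.15]
-> [452. 153.  92.] vmax 0.28 err 0.0 q [0.08, 0.13, 1.95, -0.0, 1.06, 1.53]
   [0.18, -0.0, 3.95, 0.0, 0.0, 0.0]
   [0.18, -0.01, 3.95, 0.0, 0.0, 0.0]
   [0.17, -0.0, 3.95, 0.0, 0.0, 0.0]
   [0.18, -0.01, 3.95, 0.0, 0.0, 0.0]
```

Call:
{"method": "apply_moves", "body": {"steps": [[[2.68,-0.04,-1.7,0.1,-1.21,-0.04],[2.64,-0.04,-1.76,0.1,-1.21,-0.04],[2.6,-0.04,-1.81,0.1,-1.21,-0.04],[2.56,-0.05,-1.87,0.1,-1.21,-0.04],[2.53,-0.05,-1.92,0.1,-1.21,-0.05]]]}}

```text
time: 29.25
eef_pos: [385.8, -172.0, 240.4]
tcp_rot: [-0.101, 0.869, 0.194, 0.443]
contact_force: [0.2, -0.8, 0.2]
width: 85.6
gripper_force: 0.0
```

Call:
{"method": "apply_moves", "body": {"steps": [[[1.54,-1.79,0.71,-1.12,-3.99,1.25],[1.55,-1.84,0.56,-1.12,-3.99,1.25],[1.54,-1.88,0.42,-1.12,-3.99,1.25],[1.52,-1.92,0.28,-1.12,-3.99,1.25],[1.5,-1.96,0.13,-1.12,-3.99,1.25]]], "hand": -1}}

```text
time: 29.75
eef_pos: [414.4, -59.4, 281.6]
tcp_rot: [-0.046, 0.946, 0.139, 0.289]
contact_force: [-0.6, -0.7, -1.5]
width: 12.0
gripper_force: 0.0
```

Call:
{"method": "apply_moves", "body": {"steps": [[[1.46,-2.0,-0.01,-1.12,-3.99,1.24],[0.63,-2.56,1.02,-0.31,-4.28,1.16],[0.65,-2.57,0.96,-0.31,-4.28,1.16],[0.67,-2.59,0.9,-0.31,-4.28,1.16],[0.68,-2.61,0.83,-0.31,-4.28,1.16]]]}}

```text
time: 30.25
eef_pos: [433.5, 74.1, 266.5]
tcp_rot: [-0.016, 0.99, 0.091, 0.109]
contact_force: [-0.4, 0.6, -0.4]
width: 0.5
gripper_force: 0.0
```

Call:
{"method": "apply_moves", "body": {"steps": [[[0.68,-2.63,0.77,-0.31,-4.28,1.16],[0.69,-2.65,0.7,-0.31,-4.28,1.16],[0.68,-2.67,0.64,-0.31,-4.28,1.16],[0,0,0,0,0,0],[0,0,0,0,0,0]]]}}

```text
time: 30.75
eef_pos: [443.5, 154.7, 248.5]
tcp_rot: [-0.001, 0.998, 0.062, -0.002]
contact_force: [0.4, -0.0, 0.4]
width: 0.2
gripper_force: 0.0
```

```bash
python3 - <<'E'
from arm import *
s=st()
plan([((452,153,92),orient(6.7,90))],lin=40)
c=snap('top','t6')['pixels'].astype(int)
fn='t6';u0,v0=proj(fn,(444.5,-149.5,83)).round().astype(int)
w=c[v0-22:v0+23,u0-22:u0+23]
m=(w.max(2)-w.min(2)<35);print((m.sum()))   # grey cup on saturated cork
k,l,stt,ce=cv2.connectedComponentsWithStats(m.astype(np.uint8));i=1+stt[1:,4].argmax();print(stt[i],ce[i]+[u0-22,v0-22],'exp rim',u0,v0,'base',proj(fn,(444.5,-149.5,8)))
for r in m[::2]: print(''.join('#' if x else '.' for x in r))
E
```

```text
{'time': 30.75, 'eef_pos': [443.457, 154.746, 248.503], 'tcp_rot': [-0.001, 0.998, 0.062, -0.002], 'contact_force': [0.419, -0.032, 0.367], 'width': 0.238, 'gripper_force': 0.0, 'joint_pos': [0.08, -0.084, 1.825, 0.003, 1.404, 1.527]}
-> [452. 153.  92.] vmax 0.28 err 0.0 q [0.08, 0.13, 1.95, 0.0, 1.06, 1.53]
   [0.22, 0.08, 3.91, -0.04, 0.05, 0.1]
   [0.22, 0.08, 3.91, -0.04, 0.05, 0.1]
   [0.21, 0.07, 3.91, -0.04, 0.05, 0.1]
   [0.21, 0.07, 3.92, -0.03, 0.06, 0.09]
992
[ 13   0  32  45 534] [342.20411985 248.05805243] exp rim 328 244 base [324.53494106 242.19993251]
...#######.................##################
...###........................###############
.................................############
...................................##########
....................................#########
..............#.###########..........########
............##################........#######
...........#####################......#######
..........#######################......######
.........########################......######
.........########################......######
.........########################......######
..........#######################......######
...........#####################......#######
.............##################......########
................############........#########
........................#..........##########
.................................############
................................#############
............................#################
.............##........######################
.............################################
..............###############################
```

The top image mask shows the cup upright near the centre of the mat. Now I'll lower the closed fingers in front of the bar and push.

Call:
{"method": "apply_moves", "body": {"steps": [[[0.2,0.07,3.9,0,0,0],[0.2,0.07,3.9,0,0,0],[0.2,0.07,3.9,0,0,0],[0.2,0.07,3.9,0,0,0],[0,0,0,0,0,0]]]}}

```text
time: 31.3
eef_pos: [448.3, 150.5, 90.3]
tcp_rot: [-0.001, 0.998, 0.059, -0.005]
contact_force: [-0.6, 0.2, 0.0]
width: -0.1
gripper_force: 0.0
```

Call:
{"method": "apply_moves", "body": {"steps": [[[0.5,0,0,0,0,0],[0.5,0,0,0,0,0],[0.5,0,0,0,0,0],[1,0,0,0,0,0],[1,0,0,0,0,0]]]}}

```text
time: 31.8
eef_pos: [488.9, 156.3, 95.5]
tcp_rot: [-0.001, 0.998, 0.06, 0.001]
contact_force: [-1.7, 0.7, 0.5]
width: -0.2
gripper_force: 0.7
```

Call:
{"method": "apply_moves", "body": {"steps": [[[1.5,0,0,0,0,0],[1.5,0,0,0,0,0],[1.5,0,0,0,0,0],[1.5,0,0,0,0,0],[1.5,0,0,0,0,0]]]}}

```text
time: 32.3
eef_pos: [563.1, 165.4, 94.4]
tcp_rot: [-0.001, 0.998, 0.06, -0.0]
contact_force: [-1.6, 1.3, 0.3]
width: 0.3
gripper_force: 0.8
```

Call:
{"method": "apply_moves", "body": {"steps": [[[1.2,0,0,0,0,0],[1.2,0,0,0,0,0],[0.8,0,0,0,0,0],[0.5,0,0,0,0,0],[0,0,0,0,0,0]]]}}

```text
time: 32.8
eef_pos: [599.5, 169.4, 94.4]
tcp_rot: [-0.001, 0.998, 0.06, 0.0]
contact_force: [0.3, -0.5, 0.3]
width: 0.2
gripper_force: 0.0
```

Call:
{"method": "apply_moves", "body": {"steps": [[[0.4,0,0,0,0,0],[0.4,0,0,0,0,0],[0,0,0,0,0,0]]]}}

```text
time: 33.1
eef_pos: [607.2, 170.3, 94.5]
tcp_rot: [-0.001, 0.998, 0.06, 0.0]
contact_force: [-0.4, -0.3, 0.1]
width: -0.1
gripper_force: 0.0
```

Call:
{"method": "apply_moves", "body": {"steps": [[[0.4,0,0,0,0,0],[0,0,0,0,0,0]]]}}

```text
time: 33.3
eef_pos: [611.3, 170.8, 94.6]
tcp_rot: [-0.001, 0.998, 0.06, 0.0]
contact_force: [0.4, 0.3, -0.5]
width: -0.1
gripper_force: 0.0
```

Call:
{"method": "apply_moves", "body": {"steps": [[[0.4,0,0,0,0,0],[0,0,0,0,0,0]]]}}

```text
time: 33.5
eef_pos: [615.3, 171.2, 94.5]
tcp_rot: [-0.001, 0.998, 0.06, 0.0]
contact_force: [0.6, -0.4, 0.8]
width: 0.3
gripper_force: 0.0
```

Call:
{"method": "apply_moves", "body": {"steps": [[[0.3,0,0,0,0,0],[0,0,0,0,0,0]]]}}

```text
time: 33.7
eef_pos: [618.0, 171.6, 94.4]
tcp_rot: [-0.001, 0.998, 0.06, 0.0]
contact_force: [0.3, -1.3, 0.2]
width: 0.1
gripper_force: 0.0
```

Call:
{"method": "apply_moves", "body": {"steps": [[[0.3,0,0,0,0,0],[0,0,0,0,0,0]]]}}

```text
time: 33.9
eef_pos: [620.2, 172.0, 94.2]
tcp_rot: [-0.001, 0.998, 0.06, -0.001]
contact_force: [-3.8, 0.4, 1.3]
width: -0.1
gripper_force: 1.6
```

Call:
{"method": "apply_moves", "body": {"steps": [[[0.3,0,0,0,0,0],[0,0,0,0,0,0]]]}}

```text
time: 34.1
eef_pos: [620.3, 172.0, 94.1]
tcp_rot: [-0.001, 0.998, 0.06, -0.004]
contact_force: [-15.0, -2.0, 9.3]
width: -0.2
gripper_force: 7.3
```

Call:
{"method": "apply_moves", "body": {"steps": [[[0.3,0,0,0,0,0],[0,0,0,0,0,0]]]}}

```text
time: 34.3
eef_pos: [620.4, 172.0, 94.0]
tcp_rot: [-0.0, 0.998, 0.06, -0.007]
contact_force: [-26.1, -4.6, 17.9]
width: -0.1
gripper_force: 13.2
```

Hard stop, so the drawer is shut. I'll back off and rise clear.

Call:
{"method": "apply_moves", "body": {"steps": [[[-0.8,0,0,0,0,0],[-2,0,0,0,0,0],[-3,0,0,0,0,0],[0,0,-4,0,0,0],[0,0,-4,0,0,0]]]}}

```text
time: 34.8
eef_pos: [566.8, 165.5, 173.4]
tcp_rot: [-0.001, 0.998, 0.06, -0.002]
contact_force: [1.4, 1.2, 0.1]
width: 0.1
gripper_force: 0.0
```

Call:
{"method": "apply_moves", "body": {"steps": [[[-3,0,-4,0,0,0],[-4,0,0,0,0,0],[-4,0,0,0,0,0],[0,0,0,0,0,0],[0,0,0,0,0,0]]]}}

```text
time: 35.3
eef_pos: [460.1, 152.5, 215.0]
tcp_rot: [-0.001, 0.998, 0.06, 0.001]
contact_force: [-0.1, -0.2, -0.7]
width: -0.3
gripper_force: 0.0
```

```bash
python3 - <<'E'
from arm import *
s=st();c=snap('top','t9')['pixels'].astype(int);a=cv2.imread('pics/t0.png')[:,:,::-1].astype(int)
# profile along the drawer axis just right of the hand: brightness at z=139 from x 560..720
d=np.array([.9935,.1135]);n=np.array([.1135,-.9935])
for off in(-60,60):
    r=[]
    for k in range(-150,40,6):
        p=np.array([684,179])+n*off+d*k;u,v=proj('t9',(*p,139)).round().astype(int);r.append((k,int(c[v,u].sum())))
    print(off,r)
D=np.abs(c-a).sum(2)>90
for nme,p in(('bowl',(459,-363,30)),('lacquer',(751,-165,60)),('stone',(456,436,20)),('spatula',(577,517,5))):
    u,v=proj('t9',p).round().astype(int);print(nme,D[v-12:v+12,u-12:u+12].sum())
E
```

```text
{'time': 35.3, 'eef_pos': [460.083, 152.487, 215.016], 'tcp_rot': [-0.001, 0.998, 0.06, 0.001], 'contact_force': [-0.111, -0.171, -0.67], 'width': -0.283, 'gripper_force': 0.0, 'joint_pos': [0.073, -0.022, 1.835, 0.002, 1.326, 1.524]}
-60 [(-150, 353), (-144, 324), (-138, 338), (-132, 329), (-126, 338), (-120, 342), (-114, 348), (-108, 341), (-102, 345), (-96, 432), (-90, 541), (-84, 548), (-78, 546), (-72, 558), (-66, 371), (-60, 368), (-54, 351), (-48, 362), (-42, 338), (-36, 292), (-30, 197), (-24, 200), (-18, 196), (-12, 208), (-6, 219), (0, 179), (6, 288), (12, 277), (18, 281), (24, 262), (30, 269), (36, 267)]
60 [(-150, 348), (-144, 326), (-138, 329), (-132, 327), (-126, 304), (-120, 355), (-114, 348), (-108, 358), (-102, 338), (-96, 373), (-90, 362), (-84, 368), (-78, 217), (-72, 235), (-66, 226), (-60, 163), (-54, 204), (-48, 334), (-42, 242), (-36, 246), (-30, 180), (-24, 152), (-18, 156), (-12, 148), (-6, 217), (0, 214), (6, 267), (12, 266), (18, 273), (24, 266), (30, 270), (36, 265)]
bowl 0
lacquer 0
stone 0
spatula 0
```

```bash
python3 -c "
from station import job_done
print(job_done())"
```

```text
the job is handed in; nothing more can be done
None
```

The job is handed in at about 35 s of the 72 s: camera and force checks show the drawer pushed shut against its stop with all four sherds in it, the empty cup upright on the cork mat, and the four bystanders I compared (bowl, bottle, stone, spatula) unmoved; I did not check the jar and brush, and no verdict came back.

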